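Close up a returned water pump's clean-out cover

TASK

Tighten the three captive hand knobs on the pump's tilted clean-out cover, clockwise, each all the way to its end stop: the large knob first, then the other two one after the other going clockwise round the cover. Finish each knob before starting the next, leave all three fully home, and do not disturb the other things on the bench.

Things in the scene. Friction and masses are not known exactly. Their poses are not given: they have to be found in the camera images.
- pump: grey cast water-pump head fixed on a dark steel skid 260 x 220 mm; origin under the skid (20 mm in front of its middle), x to its back; its round clean-out cover faces up and leans 25 degrees towards the pump's front (-x)
- cover_mid (a point): middle of the round aluminium cover (208 mm across), on its outer face; z: out of the cover. The three knobs stand 120 degrees apart at 74 mm from here; a low brass plug here stands 15 mm proud. The cover does not turn, but it is clocked differently each time: the large knob may be high or off to either side
- knob_a_grip (a point): bar-shaped black plastic hand knob of a captive bolt; bar 70 mm long, 14 mm thick, 26 mm tall, its lower side 13 mm and its top 39 mm above the cover. This point lies on the knob's turning axis, 30 mm above the cover and 9 mm below the knob's top. z: out of the cover along the turning axis; x: along the bar; it turns with the knob. This is the large knob.
- knob_a (a joint): turn of the large knob in rad; grows clockwise as seen by someone looking at the cover (tightening); its end stop lies somewhere between 2.5 and 3.1, different for each knob, and has to be felt; starts loose, between 0 and 0.6; stays where it is left, turning torque about 0.12 N m
- knob_b_grip (a point): bar-shaped black plastic hand knob of a captive bolt; bar 46 mm long, 14 mm thick, 26 mm tall, its lower side 13 mm and its top 39 mm above the cover. This point lies on the knob's turning axis, 30 mm above the cover and 9 mm below the knob's top. z: out of the cover along the turning axis; x: along the bar; it turns with the knob. This is the first small (next clockwise from the large one) knob.
- knob_b (a joint): turn of the first small (next clockwise from the large one) knob in rad; grows clockwise as seen by someone looking at the cover (tightening); its end stop lies somewhere between 2.5 and 3.1, different for each knob, and has to be felt; starts loose, between 0 and 0.6; stays where it is left, turning torque about 0.12 N m
- knob_c_grip (a point): bar-shaped black plastic hand knob of a captive bolt; bar 46 mm long, 14 mm thick, 26 mm tall, its lower side 13 mm and its top 39 mm above the cover. This point lies on the knob's turning axis, 30 mm above the cover and 9 mm below the knob's top. z: out of the cover along the turning axis; x: along the bar; it turns with the knob. This is the second small (the last one going clockwise) knob.
- knob_c (a joint): turn of the second small (the last one going clockwise) knob in rad; grows clockwise as seen by someone looking at the cover (tightening); its end stop lies somewhere between 2.5 and 3.1, different for each knob, and has to be felt; starts loose, between 0 and 0.6; stays where it is left, turning torque about 0.12 N m
- wrench: steel open-ended wrench lying beside the pump; loose bystander, not to be moved
- coupling: aluminium hose coupling ring, 60 mm across, 30 mm tall, standing beside the pump; origin under its centre; loose bystander, not to be moved
- tape: roll of black tape, 100 mm across, 48 mm tall; loose bystander, not to be moved
- spray: grey spray can, 58 mm across, 150 mm tall; loose bystander, not to be moved
- jar: clear jar with steel lid, 70 mm across, 90 mm tall; loose bystander, not to be moved
- brush: hand brush lying on the bench; loose bystander, not to be moved
- driver: screwdriver lying on the bench; loose bystander, not to be moved

How it is judged (in metres and radians):
On the way, in this order (a step that is already met when the one before it is completed fails the run):
1. the large knob is home at its stop, the other two not yet started (value of joint knob_a above 2.83 rad and not (value of joint knob_b above 1 rad) and not (value of joint knob_c above 1 rad)), for 0.2 s.
2. the next knob clockwise is home too, the last not yet started (value of joint knob_a above 2.83 rad and value of joint knob_b above 2.53 rad and not (value of joint knob_c above 1 rad)), for 0.2 s.
3. the last knob is home as well (value of joint knob_a above 2.83 rad and value of joint knob_b above 2.53 rad and value of joint knob_c above 2.68 rad), for 0.2 s.
At the end, for the whole second after the job is handed in: each knob is within 0.12 rad (about 7 degrees) of its own end stop and are at rest; every loose bystander is within 30 mm of where it started (all of step 3 and velocity of joint each of knob_a, knob_b, knob_c below 0.05 rad/s and distance of each of wrench, coupling, tape, spray, jar, brush, driver from where it was at the start of the episode below 0.03 m); the robot touches nothing.
It fails at once if a loose bystander is moved by more than 30 mm (distance of any of wrench, coupling, tape, spray, jar, brush, driver from where it was at the start of the episode above 0.03 m).
It also fails if it takes over 72 s, if anything falls off the work surface, if the arm or the gripper's body presses on something with over 40 N, if the wrist force passes 120 N, or if a joint passes its speed limit or range.

ROBOT

A 6-joint arm with a two-finger parallel gripper is mounted at the origin on the work surface. World frame = base frame: x ahead of the robot, y to its left, z up, the work surface at z = 0. Lengths are in mm, angles in rad, forces in N, time in s.
With the tool pointing down it reaches from about 350 to 950 mm from the base axis. Payload 17.4 kg.
Tool frame: the origin (TCP) lies on the front face of the gripper's body, between the roots of the fingers; the fingertips stand 84 mm ahead of it and the grasp point (between the pads) lies 65 mm ahead of it; z points along the fingers, y is the line along which they close (so a half turn about z gives the same grasp; the last joint's range is limited). The gripper opens to 93 mm and grips with 3 to 60 N. Pads are 15 mm wide; open, the fingers measure 128 mm over their backs; the gripper's body (75 mm by 188 mm) begins 65 mm behind the grasp point.
Start: joints at [-1.165, 0.116, 1.442, -0, 1.584, -0.038], TCP at [289.82, -609.621, 302.746] pointing down, gripper open.
Joint ranges: [-2.83, 2.83], [-0.83, 2.19], [0.07, 2.5], [-1.14, 4.28], [0.01, 3], [-2.97, 2.97]. Speed limits (rad/s): [1.89, 1.89, 2.22, 3.14, 3.14, 3.14].

INTERFACE

Orientations are given as [roll, pitch, yaw] about the fixed x, y, z axes, in that order (R = Rz(yaw) Ry(pitch) Rx(roll)).
In Python, from rig import r, vision, job gives the robot as it stands.
- The arm moves only by the tool send_rows, never from a script. Its argument "rows" is a list of rows, each an object of numbers: "wx", "wy", "wz": the turn, a rotation vector about the tool's x, y, z in rad; "x", "y", "z": the shift along the tool's x, y, z in m; "claw": the finger opening in m, from 0 to 0.093. A call has 1 to 10 rows; each row shifts and turns the commanded pose from where the row before left it, along the tool's axes as they then stand; what a row does not reach is not made up. A row lasts 1/12 s, in which the tool goes at most 41.7 mm and 7.16 degrees, less where a joint would pass 70% of its speed; a pose out of reach is approached as far as the arm can. A call with a gripper value outside its range is refused whole. The fingers move at their own pace and stop on an object; "squeeze" is the grip in N (left out, the last holds). Time passes only in rows, so rows that do not move let the fingers close. It gives the time, the measured TCP pose, the force, the opening and the grip force at its end, in the units of the state.
- r.get_obs(): the state, without advancing time (a new reading comes with each control period).
- vision.read_camera(name): name is "side" or "top" or "wrist"; returns a dict with "color" (420x560x3 uint8, red, green, blue), "camera_matrix" (3x3 intrinsics, pixels), "rvec" (rotation vector, rad) and "tvec" (3), from world to camera coordinates, as OpenCV has them; the wrist camera has in their place "hand_eye" (4x4, takes a point from camera to tool coordinates, whose origin is the TCP and whose axes are the flange's). Camera axes: x right, y down, z forward; pixel columns grow to the right and rows downward; lengths in mm; the calibration is good to about 2 mm. The wrist camera is an equidistant fisheye: a pixel r from the principal point sees the ray r / f radians off the axis. A picture is of the moment at which its call begins: read the wrist's pose just before it. There is no depth.
- job.sign_off(): hands the job in; it is judged then, once.
The state is a dict: "clock": time; "joint_pos": joint angles; "joint_velocities": joint speeds; "tau": joint torques, N m; "ee_pos": TCP position; "tcp_rot": TCP orientation; "contact_force": force on the tool from outside, world axes, zero at the start; "moment": the same for the moment, N m; "grip_width": finger opening in mm; "gripper_force": force on a finger pad.
Only numpy, scipy, OpenCV 4.12 (cv2) and the standard library are available. Lean on these libraries where they do the work, as an engineer would, in place of code of your own. Each camera call takes 0.05 s, during which the arm holds its last target. There are 200 camera calls.

## Working session

There is one attempt and no reset: what is moved stays moved. The work goes in short steps, Python scripts to look and compute and a tool call to move; the robot and the scene stay as the last step left them, time stands still between calls to the robot, and variables do not carry over. Pictures are saved under pics/ and viewed, at most 10 in all, crops included, and the job is handed in when it is done.

Besides the shell and the picture viewer there is one more tool, called after ">>>" by a JSON object that holds its "api" and its "payload". send_rows: Moves the arm, as the interface text tells. Its arguments: {"type":"object","properties":{"rows":{"type":"array"},"squeeze":{"type":"number"}},"required":["rows"]}

```bash
ls; mkdir -p pics; python3 - <<'E'
from rig import r,vision,job
import cv2,numpy as np
print(r.get_obs())
for n in ["side","top"]:
    d=vision.read_camera(n); cv2.imwrite(f"pics/{n}0.png",d["color"][:,:,::-1]); print(n,d["camera_matrix"],d["rvec"],d["tvec"])
d=vision.read_camera("wrist");print(d["camera_matrix"],d["hand_eye"])
E
```

```text
pics
{'clock': 0.0, 'joint_pos': array([-1.16482557e+00,  1.16442294e-01,  1.44225806e+00, -8.09276385e-06,
        1.58401498e+00, -3.78007738e-02]), 'joint_velocities': array([-9.04656374e-04,  4.46238015e-04, -1.34626292e-04, -2.11235816e-05,
       -9.06238444e-04,  1.42458367e-03]), 'tau': array([-4.56221533e-04, -7.21272254e+01, -6.22602439e+01,  7.78582762e-02,
        2.39367597e-02, -9.72026965e-05]), 'ee_pos': array([ 289.75428576, -609.51654995,  302.03906729]), 'tcp_rot': array([-3.14047047e+00, -3.43417753e-05,  4.43771411e-01]), 'contact_force': array([ 0.98257887, -0.66855797, -0.43978688]), 'moment': array([ 0.00679494, -0.03334238, -0.02612064]), 'gripper_force': 0.0, 'grip_width': 92.65449644316183}
side [[500.93502172   0.         273.88726261]
 [  0.         500.93502172 216.1662754 ]
 [  0.           0.           1.        ]] [ 2.1046222  -0.81945295  0.42075719] [-328.7684162   286.71584784 1391.92090031]
top [[445.15665325   0.         273.59984392]
 [  0.         445.15665325 208.59904348]
 [  0.           0.           1.        ]] [ 2.11831876 -2.16062905  0.15135782] [  34.74972299  463.2673082  1318.41021285]
[[325.1922621    0.         276.04630245]
 [  0.         325.1922621  212.34201809]
 [  0.           0.           1.        ]] [[ 7.07034163e-04 -9.65683664e-01 -2.59720161e-01  7.20501548e+01]
 [ 9.99999678e-01  7.81333145e-04 -1.82838015e-04 -1.12948221e+00]
 [ 3.79491654e-04 -2.59719948e-01  9.65683905e-01 -8.15698689e+01]
 [ 0.00000000e+00  0.00000000e+00  0.00000000e+00  1.00000000e+00]]
```

View pics/top0.png

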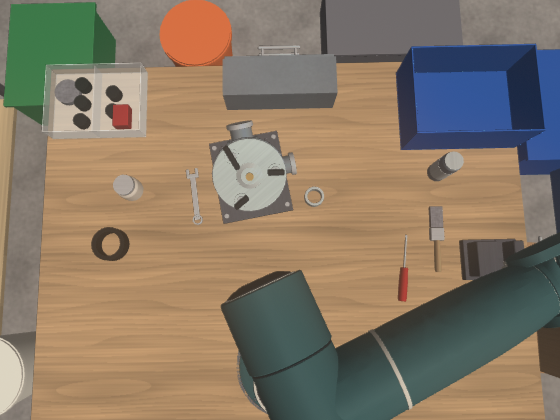

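View pics/side0.png

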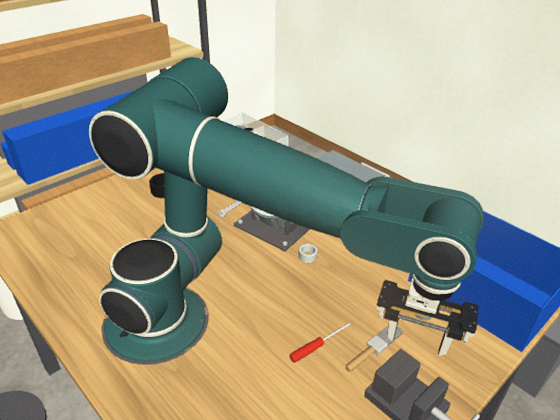

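The top view shows the pump's cover at about (250,176), with the large knob at (232,157) and the small ones at (276,172) and (242,201). So clockwise from large comes the right-hand knob (b), then the lower one (c). The side view is blocked by the arm.

```bash
cat > h.py <<'E'
from rig import r,vision,job
import cv2,numpy as np
from scipy.spatial.transform import Rotation as Ro
def pose():
    o=r.get_obs(); return np.array(o["ee_pos"]),Ro.from_euler('xyz',o["tcp_rot"]),o
def ray(name,d,uv,tp=None):
    uv=np.array(uv,float);K=d["camera_matrix"]
    x=np.array([(uv[0]-K[0,2])/K[0,0],(uv[1]-K[1,2])/K[1,1]])
    if name!="wrist":
        R=cv2.Rodrigues(np.array(d["rvec"],float))[0]; c=-R.T@np.ravel(d["tvec"]); v=R.T@np.r_[x,1]
    else:
        th=np.hypot(*x); v=np.r_[x/th*np.sin(th),np.cos(th)] if th>1e-9 else np.array([0,0,1.])
        H=d["hand_eye"];p,R=tp; c=p+R.apply(H[:3,3]); v=R.apply(H[:3,:3]@v)
    return c,v/np.linalg.norm(v)
def onplane(c,v,p0,n): return c+v*(np.dot(np.subtract(p0,c),n)/np.dot(v,n))
def tri(rays):
    A=sum(np.eye(3)-np.outer(v,v) for c,v in rays);b=sum((np.eye(3)-np.outer(v,v))@c for c,v in rays)
    x=np.linalg.solve(A,b); return x,[round(float(np.linalg.norm(np.cross(x-c,v))),1) for c,v in rays]
def delta(p,R):
    """shift in present tool axes (mm) first, then turn about tool axes (rad)"""
    p0,R0,o=pose(); print("shift mm",R0.inv().apply(np.subtract(p,p0)).round(1),"then turn",(R0.inv()*R).as_rotvec().round(4),"q",np.round(o["joint_pos"],2))
E
python3 - <<'E'
from h import *
d=vision.read_camera("top")
for z in (0,150,200,250): print(z,onplane(*ray("top",d,(250,176)),[0,0,z],[0,0,1]).round())
P=[onplane(*ray("top",d,u),[0,0,10],[0,0,1]).round() for u in [(210,145),(277,132),(292,208),(224,223)]]
print(P,np.mean(P,0)); P=np.array(P)
print(np.degrees([np.arctan2(*(P[0]-P[3])[[1,0]]),np.arctan2(*(P[1]-P[2])[[1,0]])]))
for u in [(195,170),(314,196),(125,187),(110,243),(446,165)]:print(u,onplane(*ray("top",d,u),[0,0,0],[0,0,1]).round())
E
```

```text
0 [575.  98.   0.]
150 [541.  89. 150.]
200 [529.  86. 200.]
250 [518.  83. 250.]
[array([676., 223.,  10.]), array([714.,  10.,  10.]), array([468., -31.,  10.]), array([426., 180.,  10.])] [571.   95.5  10. ]
[9.75938127 9.46232221]
(195, 170) [598. 272.   0.]
(314, 196) [ 506. -101.    0.]
(125, 187) [548. 493.   0.]
(110, 243) [372. 534.   0.]
(446, 165) [ 597. -520.    0.]
```

>>> {"api": "send_rows", "payload": {"rows": [{"z": -0.037},{"z": -0.037},{"z": -0.037},{"z": -0.037},{"x": 0.0197,"y": -0.0281},{"x": 0.0197,"y": -0.0281},{"x": 0.0197,"y": -0.0281},{"x": 0.0197,"y": -0.0281},{"x": 0.0197,"y": -0.0281},{"x": 0.0197,"y": -0.0281}]}}

```text
$.rows[0]: bad value
```

>>> {"api": "send_rows", "payload": {"rows": [{"x": 0.0197,"y": -0.0281},{"x": 0.0197,"y": -0.0281},{"x": 0.0197,"y": -0.0281},{"x": 0.0197,"y": -0.0281},{"x": 0.0197,"y": -0.0281},{"x": 0.0197,"y": -0.0281},{"x": 0.0197,"y": -0.0281},{"x": 0.0197,"y": -0.0281},{"x": 0.0197,"y": -0.0281},{"x": 0.0197,"y": -0.0281}]}}

```text
$.rows[0]: bad value
```

```bash
cat >> h.py <<'E'
yaw=np.radians(9.6)
Rp=Ro.from_euler('ZY',[yaw,-np.radians(25)])   # cover frame: z out of the cover, x up the slope
n=Rp.apply([0,0,1])
def tool(a): return Rp*Ro.from_euler('zx',[a,np.pi])  # tool z into cover, tool x at angle a (ccw from cover x, seen from outside)
E
python3 - <<'E'
from h import *
print(n, r.get_obs()["ee_pos"],r.get_obs()["clock"]); delta([541,89,150]+330*n,tool(0))
E
```

```text
[-0.41669993 -0.07047952  0.90630779] [ 289.80754967 -609.55937686  302.28925702] 0.2
shift mm [ 392.6 -561.2 -146.4] then turn [-0.061   0.4336  0.2717] q [-1.16  0.12  1.44  0.    1.58 -0.04]
```

>>> {"api": "send_rows", "payload": {"rows": [{"x": 0,"y": 0,"z": -0.037,"wx": 0,"wy": 0,"wz": 0,"claw": 0.093},{"x": 0,"y": 0,"z": -0.037,"wx": 0,"wy": 0,"wz": 0,"claw": 0.093},{"x": 0,"y": 0,"z": -0.037,"wx": 0,"wy": 0,"wz": 0,"claw": 0.093},{"x": 0,"y": 0,"z": -0.037,"wx": 0,"wy": 0,"wz": 0,"claw": 0.093},{"x": 0.0197,"y": -0.0281,"z": 0,"wx": 0,"wy": 0,"wz": 0,"claw": 0.093},{"x": 0.0197,"y": -0.0281,"z": 0,"wx": 0,"wy": 0,"wz": 0,"claw": 0.093},{"x": 0.0197,"y": -0.0281,"z": 0,"wx": 0,"wy": 0,"wz": 0,"claw": 0.093},{"x": 0.0197,"y": -0.0281,"z": 0,"wx": 0,"wy": 0,"wz": 0,"claw": 0.093},{"x": 0.0197,"y": -0.0281,"z": 0,"wx": 0,"wy": 0,"wz": 0,"claw": 0.093},{"x": 0.0197,"y": -0.0281,"z": 0,"wx": 0,"wy": 0,"wz": 0,"claw": 0.093}]}}

```text
clock: 1.03
ee_pos: [324.1, -405.0, 450.5]
tcp_rot: [-3.141, -0.0, 0.443]
contact_force: [0.3, 0.5, 0.6]
grip_width: 92.8
gripper_force: 0.0
```

>>> {"api": "send_rows", "payload": {"rows": [{"x": 0.0197,"y": -0.0281,"claw": 0.04},{"x": 0.0197,"y": -0.0281,"claw": 0.04},{"x": 0.0197,"y": -0.0281,"claw": 0.04},{"x": 0.0197,"y": -0.0281,"claw": 0.04},{"x": 0.0197,"y": -0.0281,"claw": 0.04},{"x": 0.0197,"y": -0.0281,"claw": 0.04},{"x": 0.0197,"y": -0.0281,"claw": 0.04},{"x": 0.0197,"y": -0.0281,"claw": 0.04},{"x": 0.0197,"y": -0.0281,"claw": 0.04},{"x": 0.0197,"y": -0.0281,"claw": 0.04}]}}

```text
$.rows[0]: bad value
```

>>> {"api": "send_rows", "payload": {"rows": [{"x": 0.0197,"y": -0.0281,"z": 0,"wx": 0,"wy": 0,"wz": 0,"claw": 0.04},{"x": 0.0197,"y": -0.0281,"z": 0,"wx": 0,"wy": 0,"wz": 0,"claw": 0.04},{"x": 0.0197,"y": -0.0281,"z": 0,"wx": 0,"wy": 0,"wz": 0,"claw": 0.04},{"x": 0.0197,"y": -0.0281,"z": 0,"wx": 0,"wy": 0,"wz": 0,"claw": 0.04},{"x": 0.0197,"y": -0.0281,"z": 0,"wx": 0,"wy": 0,"wz": 0,"claw": 0.04},{"x": 0.0197,"y": -0.0281,"z": 0,"wx": 0,"wy": 0,"wz": 0,"claw": 0.04},{"x": 0.0197,"y": -0.0281,"z": 0,"wx": 0,"wy": 0,"wz": 0,"claw": 0.04},{"x": 0.0197,"y": -0.0281,"z": 0,"wx": 0,"wy": 0,"wz": 0,"claw": 0.04},{"x": 0.0197,"y": -0.0281,"z": 0,"wx": 0,"wy": 0,"wz": 0,"claw": 0.04},{"x": 0.0197,"y": -0.0281,"z": 0,"wx": 0,"wy": 0,"wz": 0,"claw": 0.04}]}}

```text
clock: 1.87
ee_pos: [381.1, -66.6, 450.9]
tcp_rot: [3.141, -0.001, 0.444]
contact_force: [0.1, -0.2, 0.3]
grip_width: 39.9
gripper_force: 0.0
```

>>> {"api": "send_rows", "payload": {"rows": [{"x": 0.0197,"y": -0.0281,"z": 0,"wx": 0,"wy": 0,"wz": 0,"claw": 0.04},{"x": 0.0197,"y": -0.0281,"z": 0,"wx": 0,"wy": 0,"wz": 0,"claw": 0.04},{"x": 0.0197,"y": -0.0281,"z": 0,"wx": 0,"wy": 0,"wz": 0,"claw": 0.04},{"x": 0.0197,"y": -0.0281,"z": 0,"wx": 0,"wy": 0,"wz": 0,"claw": 0.04},{"x": 0,"y": 0,"z": 0,"wx": -0.0122,"wy": 0.0867,"wz": 0.0543,"claw": 0.04},{"x": 0,"y": 0,"z": 0,"wx": -0.0122,"wy": 0.0867,"wz": 0.0543,"claw": 0.04},{"x": 0,"y": 0,"z": 0,"wx": -0.0122,"wy": 0.0867,"wz": 0.0543,"claw": 0.04},{"x": 0,"y": 0,"z": 0,"wx": -0.0122,"wy": 0.0867,"wz": 0.0543,"claw": 0.04},{"x": 0,"y": 0,"z": 0,"wx": -0.0122,"wy": 0.0867,"wz": 0.0543,"claw": 0.04},{"x": 0,"y": 0,"z": 0,"wx": 0,"wy": 0,"wz": 0,"claw": 0.04}]}}

```text
clock: 2.7
ee_pos: [403.4, 67.1, 451.1]
tcp_rot: [3.141, -0.442, 0.165]
contact_force: [-0.6, 0.7, -0.6]
grip_width: 39.4
gripper_force: 0.0
```

```bash
python3 - <<'E'
from h import *
delta([541,89,150]+330*n,tool(0))
p,R,o=pose(); print(p,R.as_euler('xyz'),o['joint_velocities'].round(3))
d=vision.read_camera("wrist"); cv2.imwrite("pics/w1.png",d["color"][:,:,::-1])
d2=vision.read_camera("top"); d3=vision.read_camera("side");cv2.imwrite("pics/s1.png",d3["color"][:,:,::-1])
import pickle; pickle.dump((p,R.as_quat(),d,d2,d3),open("v1.pkl","wb"))
E
```

```text
shift mm [-1.   1.3  1.7] then turn [ 0.0012 -0.0058 -0.0021] q [ 0.08 -0.69  1.88  0.03  1.51  1.5 ]
[403.39590087  67.07175982 451.07253217] [ 3.14140018 -0.44209866  0.16525765] [-0.003  0.063 -0.053  0.006  0.14  -0.109]
```

View pics/w1.png

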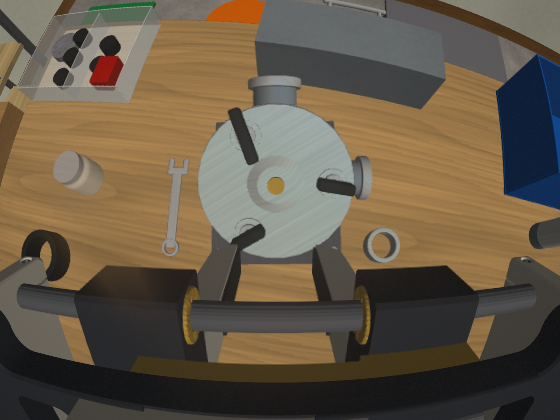

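The wrist view shows the whole cover, rim centre about (276,182). The plug is at (275,185), knob a at (243,137), b at (336,185) and c at (248,236). The wrench is at (175,205) and the coupling at (382,245).

```bash
python3 - <<'E'
from h import *
import pickle
p,q,d,d2,d3=pickle.load(open("v1.pkl","rb")); tp=(p,Ro.from_quat(q))
t0=cv2.imread("pics/top0.png")[:,:,::-1]; s1=d3["color"]
def yel(im,box):
    x,y,w,h=box; hsv=cv2.cvtColor(np.ascontiguousarray(im[y:y+h,x:x+w]),cv2.COLOR_RGB2HSV)
    m=((hsv[...,0]>12)&(hsv[...,0]<32)&(hsv[...,1]>110)); ys,xs=np.nonzero(m); return xs.mean()+x,ys.mean()+y,m.sum()
a=yel(d["color"],(255,165,40,40)); b=yel(t0,(238,165,24,24)); print(a,b)
x,e=tri([ray("wrist",d,a[:2],tp),ray("top",d2,b[:2])]); mid=x-15*n; print("plug",x,e,"mid",mid)
# large knob dark masks
im=d["color"]; g=im.max(2)
for box in [(220,100,45,70),(312,170,48,32),(226,215,45,36)]:
    x0,y0,w,h=box; m=(g[y0:y0+h,x0:x0+w]<75).astype(np.uint8)
    c=max(cv2.findContours(m,0,2)[0],key=cv2.contourArea); print(box,cv2.contourArea(c),cv2.minAreaRect(c))
cv2.imwrite("pics/w1c.png",cv2.resize(im[95:260,190:365,::-1],None,fx=3.6,fy=3.6,interpolation=cv2.INTER_CUBIC)*1)
E
```

```text
(np.float64(275.34375), np.float64(185.42410714285714), np.int64(224)) (np.float64(249.23684210526315), np.float64(176.23684210526315), np.int64(38))
plug [542.39584939  92.34532042 139.30691973] [0.2, 0.2] mid [548.64634836  93.40251318 125.71230293]
(220, 100, 45, 70) 658.5 ((23.041095733642578, 35.60958480834961), (58.28648376464844, 12.75748348236084), 69.44395446777344)
(312, 170, 48, 32) 448.0 ((26.326921463012695, 17.36538314819336), (43.93001174926758, 13.532012939453125), 11.309932708740234)
(226, 215, 45, 36) 411.0 ((21.746719360351562, 22.513935089111328), (14.130597114562988, 37.006778717041016), 58.24052047729492)
```

View pics/w1c.png

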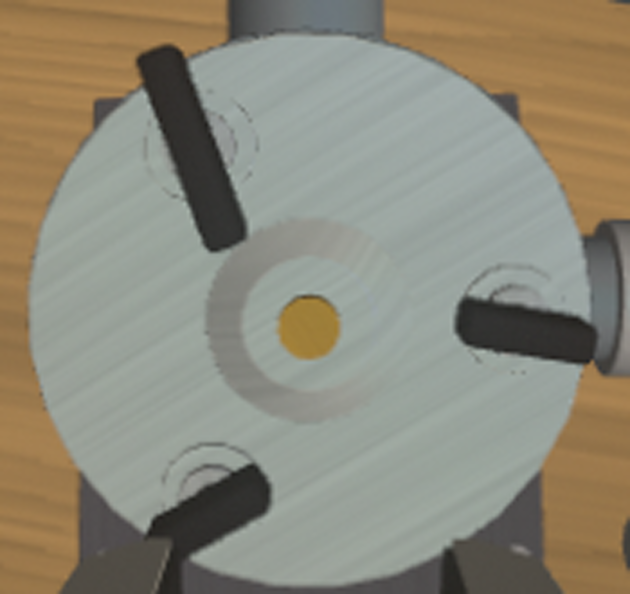

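```bash
python3 - <<'E'
from h import *
import pickle
p,q,d,d2,d3=pickle.load(open("v1.pkl","rb")); tp=(p,Ro.from_quat(q)); mid=np.array([548.6,93.4,125.7])
C=lambda u:(190+u[0]/3.6-.36,95+u[1]/3.6-.36)
def cov(u,h): return Rp.inv().apply(onplane(*ray("wrist",d,u,tp),mid+h*n,n)-mid)
pl=cov((275.3,185.4),15);print("plug",pl)
for u in [(201,146),(517,318),(213,493)]:
    v=cov(C(u),0); print("ring",v.round(1),np.hypot(*v[:2]),np.degrees(np.arctan2(v[1],v[0])))
# rim
R=[cov(C(u),0)[:2] for u in [(30,320),(310,32),(310,585),(583,275),(110,115),(500,105),(45,400)]]
A=np.array(R);s=np.linalg.lstsq(np.c_[2*A,np.ones(len(A))],(A**2).sum(1),rcond=None)[0];print("rim",s[:2],np.sqrt(s[2]+s[0]**2+s[1]**2),np.hypot(*(A-s[:2]).T).round(1))
for nm,e1,e2 in [("a",(160,50),(226,244)),("b",(462,315),(594,340)),("c",(258,478),(165,530))]:
    v,w=cov(C(e1),36)[:2],cov(C(e2),36)[:2]; print(nm,v.round(1),w.round(1),((v+w)/2).round(1),np.hypot(*(v-w)),np.degrees(np.arctan2(*(v-w)[::-1])))
E
```

```text
plug [ 0.20163104  0.23792402 15.        ]
ring [66.6 40.2 -0. ] 77.74085210718042 31.121837594071806
ring [  1.2 -79.8  -0. ] 79.84969053967859 -89.12128719415925
ring [-68.9  38.2  -0. ] 78.74527816554814 151.01870943767835
rim [0.55555981 0.31548743] 108.18124323457491 [107.8 108.5 108.8 107.1 108.  109.  108.1]
a [100.8  50.6] [33.1 28.6] [67.  39.6] 71.1592725994743 18.035759760567412
b [  8.2 -53.7] [  -0.4 -101.8] [  3.9 -77.7] 48.87860017038725 79.88136420179148
c [-51.4  18.5] [-71.5  53.1] [-61.4  35.8] 40.03052188752694 -59.85160655035026
```

>>> {"api": "send_rows", "payload": {"rows": [{"x": 0,"y": 0.04,"z": 0,"wx": 0,"wy": 0,"wz": 0,"claw": 0.085},{"x": 0,"y": 0.04,"z": 0,"wx": 0,"wy": 0,"wz": 0,"claw": 0.085},{"x": 0,"y": 0.04,"z": 0,"wx": 0,"wy": 0,"wz": 0,"claw": 0.085},{"x": 0,"y": 0.04,"z": 0,"wx": 0,"wy": 0,"wz": 0,"claw": 0.085},{"x": 0,"y": 0,"z": 0,"wx": 0,"wy": 0,"wz": 0,"claw": 0.085},{"x": 0,"y": 0,"z": 0,"wx": 0,"wy": 0,"wz": 0,"claw": 0.085},{"x": 0,"y": 0,"z": 0,"wx": 0,"wy": 0,"wz": 0,"claw": 0.085}]}}

```text
clock: 3.43
ee_pos: [430.3, -82.0, 450.5]
tcp_rot: [-3.141, -0.434, 0.168]
contact_force: [-0.1, 0.5, 0.3]
grip_width: 81.7
gripper_force: 0.0
```

```bash
python3 - <<'E'
from h import *
import pickle
p,R,o=pose(); d=vision.read_camera("wrist"); print(p,o['joint_velocities'].round(3)); pickle.dump((p,R.as_quat(),d),open("v2.pkl","wb"))
im=d["color"]; hsv=cv2.cvtColor(im,cv2.COLOR_RGB2HSV); 
m=(hsv[...,1]<45)&(hsv[...,2]>130); m=m.astype(np.uint8); m[260:]=0
c=max(cv2.findContours(m,0,2)[0],key=cv2.contourArea); b=cv2.boundingRect(c); print(b)
x,y,w,h=b; x-=5;y-=5;w+=10;h+=10; s=min(780/w,590/h); print(x,y,s)
cv2.imwrite("pics/w2c.png",cv2.resize(im[max(y,0):y+h,max(x,0):x+w,::-1],None,fx=s,fy=s,interpolation=cv2.INTER_CUBIC))
E
```

```text
[430.29263745 -82.02234076 450.51031478] [ 0.043 -0.019  0.007  0.    -0.007  0.007]
(91, 107, 148, 148)
86 102 3.7341772151898733
```

View pics/w2c.png

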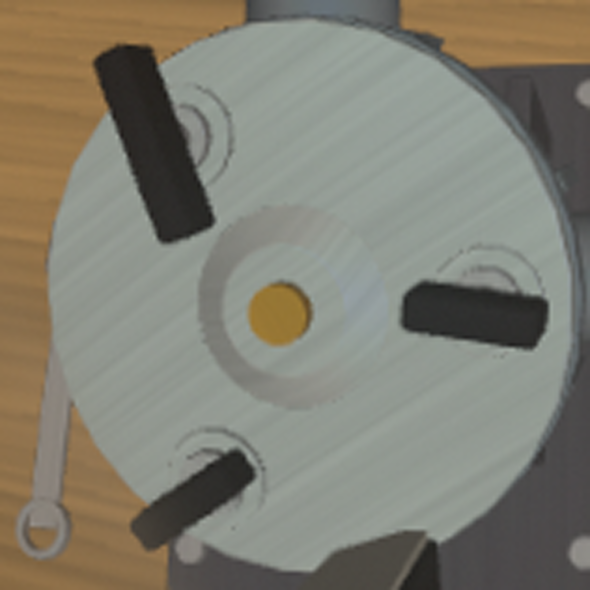

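The second view shows all three knobs clear. Knob a's bar runs (110,55)-(190,235), b's (405,300)-(545,330) and c's (140,535)-(250,460) in the crop. The plug is at (280,313).

```bash
python3 - <<'E'
from h import *
import pickle
p,q,d,_,_=pickle.load(open("v1.pkl","rb")); t1=(p,Ro.from_quat(q))
p,q,e=pickle.load(open("v2.pkl","rb")); t2=(p,Ro.from_quat(q))
def C(u,x,y,s): return (x+(u[0]+.5)/s-.5,y+(u[1]+.5)/s-.5)
r1=lambda u:ray("wrist",d,C(u,190,95,3.6),t1); r2=lambda u:ray("wrist",e,C(u,86,102,3.734),t2)
print("plug",tri([r1((309,327)),r2((280,313))]))
X=[]
for a,b in [((201,146),(183,135)),((517,318),(492,301)),((213,493),(216,478))]:
    x,er=tri([r1(a),r2(b)]); X.append(x); print("ring",x.round(1),er)
m=np.mean(X,0); nn=np.cross(X[1]-X[0],X[2]-X[0]); nn/=np.linalg.norm(nn); nn*=np.sign(nn[2]); print("mid",m,nn,n,[np.linalg.norm(x-m) for x in X])
for k in (0,6,10,14,18):
  mid=np.array([548.6,93.4,125.7])+k*n
  for rr,pts in ((r1,[(30,320),(310,32),(310,585),(583,275),(110,115),(500,105),(45,400)]),(r2,[(49,265),(310,18),(310,571),(572,290),(170,62),(480,75),(90,420)])):
    A=np.array([Rp.inv().apply(onplane(*rr(u),mid,n)-mid)[:2] for u in pts]);s=np.linalg.lstsq(np.c_[2*A,np.ones(len(A))],(A**2).sum(1),rcond=None)[0];print(k,"rim",s[:2].round(1),np.sqrt(s[2]+s[0]**2+s[1]**2).round(1),np.hypot(*(A-s[:2]).T).round(1))
E
```

```text
plug (array([537.49231927,  91.49941496, 158.38091429]), [0.1, 0.1])
ring [592.1 139.1 177.3] [0.5, 0.5]
ring [555.6  18.1 150.2] [0.1, 0.1]
ring [477.8 117.9 122.8] [0.1, 0.1]
mid [541.83828094  91.69371883 150.08005037] [-0.41715694 -0.07679475  0.90558415] [-0.41669993 -0.07047952  0.90630779] [np.float64(74.26693119821168), np.float64(74.87606855005632), np.float64(74.34388517079164)]
0 rim [0.6 0.3] 108.2 [107.8 108.5 108.8 107.1 108.  109.  108.1]
0 rim [0.8 6. ] 108.8 [110.8 108.1 109.4 106.9 106.7 111.7 107.6]
6 rim [1.6 0.3] 106.7 [106.4 107.  107.3 105.6 106.5 107.5 106.7]
6 rim [1.8 3.8] 107.3 [109.2 106.6 107.9 105.4 105.2 110.2 106.2]
10 rim [2.2 0.3] 105.7 [105.4 106.  106.3 104.7 105.5 106.5 105.7]
10 rim [2.5 2.4] 106.3 [108.2 105.6 106.9 104.5 104.3 109.2 105.2]
14 rim [2.9 0.3] 104.7 [104.4 105.  105.3 103.7 104.5 105.5 104.7]
14 rim [3.2 0.9] 105.3 [107.2 104.6 105.9 103.5 103.3 108.1 104.2]
18 rim [3.6 0.3] 103.7 [103.4 104.  104.3 102.7 103.5 104.5 103.7]
18 rim [ 3.9 -0.5] 104.3 [106.2 103.6 104.9 102.5 102.3 107.1 103.2]
```

```bash
cat > v.py <<'E'
from h import *
import pickle
p,q,d,_,_=pickle.load(open("v1.pkl","rb")); t1=(p,Ro.from_quat(q))
p,q,e=pickle.load(open("v2.pkl","rb")); t2=(p,Ro.from_quat(q))
def C(u,x,y,s): return (x+(u[0]+.5)/s-.5,y+(u[1]+.5)/s-.5)
r1=lambda u:ray("wrist",d,C(u,190,95,3.6),t1); r2=lambda u:ray("wrist",e,C(u,86,102,3.734),t2)
E
python3 - <<'E'
from v import *
m0=np.array([548.6,93.4,125.7])
for a,b in [((208,250),(162,242)),((138,62),(96,62)),((460,340),(405,328)),((592,362),(532,350)),((268,490),(254,478))]:
    x,er=tri([r1(a),r2(b)]); print(x.round(1),er,"k",Rp.inv().apply(x-m0).round(1))
# big crops side by side
A=cv2.resize(d["color"][95:260,215:350],None,fx=1,fy=1)
S=6
A=cv2.resize(d["color"][100:170,220:270,::-1],None,fx=S,fy=S,interpolation=cv2.INTER_CUBIC)
B=cv2.resize(e["color"][105:175,105:155,::-1],None,fx=S,fy=S,interpolation=cv2.INTER_CUBIC)
g=lambda I:np.clip(I.astype(float)*2.2,0,255).astype(np.uint8)
cv2.imwrite("pics/cmp.png",g(np.hstack([A,B])))
E
```

```text
[548.6 126.8 192.7] [0.1, 0.1] k [33.4 32.9 58.4]
[600.6 157.9 219.4] [0.2, 0.2] k [95.8 55.  58.7]
[536.7  39.7 174.7] [0.5, 0.5] k [  1.9 -51.   53.1]
[535.1  -5.1 181. ] [0.7, 0.7] k [ -3.6 -94.9  62.7]
[480.5  97.  135.7] [0.5, 0.5] k [-56.1  14.9  37.2]
```

View pics/cmp.png

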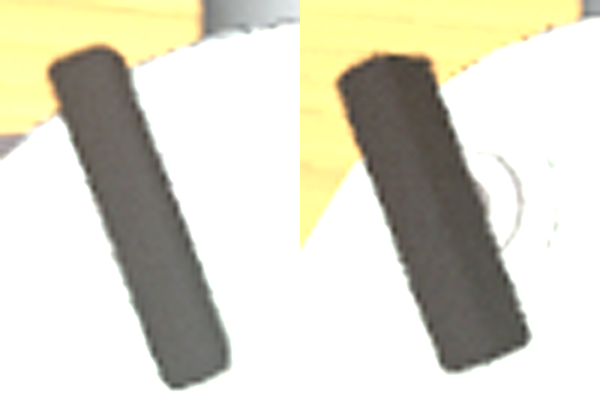

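Knob a's bar is clean in both crops, with the top face on the left. Its left edge triangulates to about 58 mm above my reference plane, so the cover face sits about 18.5 mm above that plane.

```bash
python3 - <<'E'
from v import *
m0=np.array([548.6,93.4,125.7]); mid=m0+18.5*n+3.6*Rp.apply([1,0,0]); print(mid)
cv=lambda ry,h:Rp.inv().apply(onplane(*ry,mid+h*n,n)-mid)[:2]
for a,b in [((201,146),(183,135)),((517,318),(492,301)),((213,493),(216,478))]:
    x,_=tri([r1(a),r2(b)]); x=Rp.inv().apply(x-mid); print(x.round(1),np.degrees(np.arctan2(x[1],x[0])))
def bar(nm,im,box,ry_):
    x,y,w,h=box; m=(cv2.resize(im[y:y+h,x:x+w],None,fx=4,fy=4,interpolation=cv2.INTER_CUBIC).max(2)<75).astype(np.uint8)
    c=max(cv2.findContours(m,0,2)[0],key=cv2.contourArea)[:,0]
    P=np.array([cv(ry_((x+(u[0]+.5)/4-.5,y+(u[1]+.5)/4-.5)),39) for u in c],np.float32)
    print(nm,cv2.minAreaRect(P), np.degrees(np.arctan2(*cv2.fitLine(P,2,0,.01,.01)[:2][::-1].ravel())))
f1=lambda u:ray("wrist",d,u,t1); f2=lambda u:ray("wrist",e,u,t2)
bar("a1",d["color"],(220,100,45,70),f1);bar("b1",d["color"],(312,170,46,32),f1)
bar("a2",e["color"],(105,108,45,62),f2);bar("b2",e["color"],(188,172,48,28),f2);bar("c2",e["color"],(116,217,42,36),f2)
from h import delta
# observe where a approach lies
a=np.radians(19.5); g=mid+Rp.apply([74*np.cos(np.radians(30.6)),74*np.sin(np.radians(30.6)),32])
delta(g+(65+80)*n,tool(a))
E
```

```text
[544.10806846  92.64024665 143.9881198 ]
[64.  37.8  6.9] 30.58883596530057
[  1.6 -75.4   6.1] -88.78758170294674
[-64.4  35.9   6.7] 150.82954295956682
a1 ((63.57206726074219, 37.822879791259766), (69.31847381591797, 15.628655433654785), 19.475820541381836) 20.563374
b1 ((2.114030361175537, -75.54827117919922), (54.062564849853516, 16.904829025268555), 79.02094268798828) 78.40076
a2 ((64.42503356933594, 34.562522888183594), (70.35893249511719, 23.364276885986328), 19.659805297851562) 22.67436
b2 ((3.0907135009765625, -75.28736877441406), (47.41022872924805, 17.668994903564453), 81.25457000732422) 81.98501
c2 ((-62.174171447753906, 32.04389572143555), (14.815272331237793, 56.26028060913086), 31.988279342651367) -55.166313
shift mm [  62.7 -189.9  160.7] then turn [-2.000e-04  2.000e-03  3.419e-01] q [-0.35 -0.6   1.83  0.21  1.53  1.08]
```

>>> {"api": "send_rows", "payload": {"rows": [{"x": 0.0105,"y": -0.0316,"z": 0,"wx": 0,"wy": 0,"wz": 0,"claw": 0.04},{"x": 0.0105,"y": -0.0316,"z": 0,"wx": 0,"wy": 0,"wz": 0,"claw": 0.04},{"x": 0.0105,"y": -0.0316,"z": 0,"wx": 0,"wy": 0,"wz": 0,"claw": 0.04},{"x": 0.0105,"y": -0.0316,"z": 0,"wx": 0,"wy": 0,"wz": 0,"claw": 0.04},{"x": 0.0105,"y": -0.0316,"z": 0,"wx": 0,"wy": 0,"wz": 0,"claw": 0.04},{"x": 0.0105,"y": -0.0316,"z": 0,"wx": 0,"wy": 0,"wz": 0,"claw": 0.04},{"x": 0,"y": 0,"z": 0.04,"wx": 0,"wy": 0,"wz": -0.124,"claw": 0.04},{"x": 0,"y": 0,"z": 0.04,"wx": 0,"wy": 0,"wz": -0.124,"claw": 0.04},{"x": 0,"y": 0,"z": 0.04,"wx": 0,"wy": 0,"wz": -0.124,"claw": 0.04},{"x": 0,"y": 0,"z": 0.04,"wx": 0,"wy": 0,"wz": -0.124,"claw": 0.04}]}}

```text
clock: 4.32
ee_pos: [520.8, 128.5, 331.0]
tcp_rot: [2.92, -0.379, 0.718]
contact_force: [0.2, -0.5, 0.1]
grip_width: 40.1
gripper_force: 0.0
```

>>> {"api": "send_rows", "payload": {"rows": [{"x": 0,"y": 0,"z": 0,"wx": 0,"wy": 0,"wz": -0.124,"claw": 0.04},{"x": 0,"y": 0,"z": 0,"wx": 0,"wy": 0,"wz": -0.124,"claw": 0.04},{"x": 0,"y": 0,"z": 0,"wx": 0,"wy": 0,"wz": -0.124,"claw": 0.04},{"x": 0,"y": 0,"z": 0,"wx": 0,"wy": 0,"wz": -0.124,"claw": 0.04},{"x": 0,"y": 0,"z": 0,"wx": 0,"wy": 0,"wz": -0.124,"claw": 0.04},{"x": 0,"y": 0,"z": 0,"wx": 0,"wy": 0,"wz": -0.124,"claw": 0.04},{"x": 0,"y": 0,"z": 0,"wx": 0,"wy": 0,"wz": -0.124,"claw": 0.04},{"x": 0,"y": 0,"z": 0,"wx": 0,"wy": 0,"wz": -0.124,"claw": 0.04},{"x": 0,"y": 0,"z": 0,"wx": 0,"wy": 0,"wz": -0.124,"claw": 0.04},{"x": 0,"y": 0,"z": 0,"wx": 0,"wy": 0,"wz": -0.124,"claw": 0.04}]}}

```text
clock: 5.15
ee_pos: [520.5, 128.0, 332.5]
tcp_rot: [2.712, 0.073, 1.898]
contact_force: [0.2, 0.3, 0.9]
grip_width: 40.0
gripper_force: 0.0
```

>>> {"api": "send_rows", "payload": {"rows": [{"x": 0,"y": 0,"z": 0,"wx": 0,"wy": 0,"wz": -0.124,"claw": 0.04},{"x": 0,"y": 0,"z": 0,"wx": 0,"wy": 0,"wz": -0.124,"claw": 0.04},{"x": 0,"y": 0,"z": 0,"wx": 0,"wy": 0,"wz": -0.124,"claw": 0.04},{"x": 0,"y": 0,"z": 0,"wx": 0,"wy": 0,"wz": -0.124,"claw": 0.04},{"x": 0,"y": 0,"z": 0,"wx": 0,"wy": 0,"wz": -0.124,"claw": 0.04},{"x": 0,"y": 0,"z": 0,"wx": 0,"wy": 0,"wz": -0.124,"claw": 0.04},{"x": 0,"y": 0,"z": 0,"wx": 0,"wy": 0,"wz": -0.124,"claw": 0.04},{"x": 0,"y": 0,"z": 0,"wx": 0,"wy": 0,"wz": -0.124,"claw": 0.04},{"x": 0,"y": 0,"z": 0,"wx": 0,"wy": 0,"wz": -0.124,"claw": 0.04},{"x": 0,"y": 0,"z": 0,"wx": 0,"wy": 0,"wz": -0.124,"claw": 0.04}]}}

```text
clock: 5.98
ee_pos: [520.5, 128.0, 332.5]
tcp_rot: [3.069, 0.43, 3.138]
contact_force: [-0.0, -1.5, 0.3]
grip_width: 40.2
gripper_force: 0.0
```

```bash
sed -i "s/'zx',\[a,np.pi\]/'ZX',[a,np.pi]/" h.py; cat >> h.py <<'E'
mid=np.array([544.1,92.6,144.0])
ANG=dict(a=30.8,b=-89.2,c=150.8)
def grip(k,h=32): t=np.radians(ANG[k]); return mid+Rp.apply([74*np.cos(t),74*np.sin(t),h])
def now():
    p,R,o=pose(); x=Rp.inv().apply(p+65*R.apply([0,0,1])-mid); X=(Rp.inv()*R).apply([1,0,0])
    print("grasp pt in cover frame",x.round(1),"toolx deg",np.degrees(np.arctan2(X[1],X[0])).round(1),"q",o["joint_pos"].round(2),"M tool",R.inv().apply(o["moment"]).round(2),"F tool",R.inv().apply(o["contact_force"]).round(1),"t",o["clock"])
E
python3 - <<'E'
from h import *
now(); delta(grip("a")+65*n,tool(np.radians(199.5)))
p,R,o=pose(); d=vision.read_camera("wrist"); cv2.imwrite("pics/w3.png",d["color"][:,:,::-1])
E
```

```text
grasp pt in cover frame [ 63.9  38.9 113.2] toolx deg 171.1 q [ 0.2  -0.41  1.89 -0.01  1.22 -1.38] M tool [ 0.02  0.12 -0.06] F tool [-0.1 -1.5 -0.4] t 5.9833
shift mm [ 0.2 -1.  81.2] then turn [ 0.001  -0.0007 -0.4958] q [ 0.2  -0.41  1.89 -0.01  1.22 -1.38]
```

View pics/w3.png

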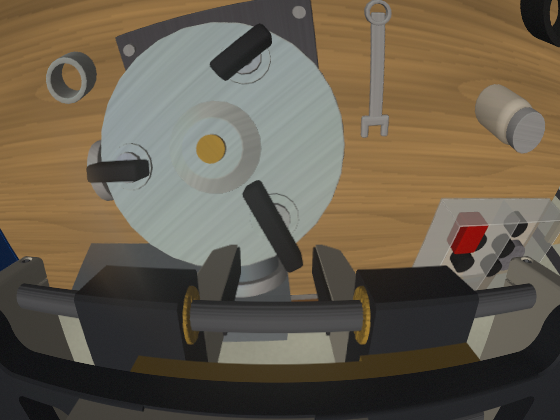

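Looking from the opposite side, the picture shows the cover with knob a's bar from (255,190) to (290,265). It lies between the two fingertips and agrees with my model. I'll descend now.

>>> {"api": "send_rows", "payload": {"rows": [{"x": 0,"y": -0.001,"z": 0.007,"wx": 0,"wy": 0,"wz": -0.124,"claw": 0.04},{"x": 0,"y": 0,"z": 0.007,"wx": 0,"wy": 0,"wz": -0.124,"claw": 0.04},{"x": 0,"y": 0,"z": 0.007,"wx": 0,"wy": 0,"wz": -0.124,"claw": 0.04},{"x": 0,"y": 0,"z": 0.007,"wx": 0,"wy": 0,"wz": -0.124,"claw": 0.04},{"x": 0,"y": 0,"z": 0.007,"wx": 0,"wy": 0,"wz": 0,"claw": 0.04},{"x": 0,"y": 0,"z": 0.01,"wx": 0,"wy": 0,"wz": 0,"claw": 0.04},{"x": 0,"y": 0,"z": 0.01,"wx": 0,"wy": 0,"wz": 0,"claw": 0.04},{"x": 0,"y": 0,"z": 0.01,"wx": 0,"wy": 0,"wz": 0,"claw": 0.04},{"x": 0,"y": 0,"z": 0,"wx": 0,"wy": 0,"wz": 0,"claw": 0.04}]}}

```text
clock: 6.78
ee_pos: [548.4, 129.7, 270.5]
tcp_rot: [-2.993, 0.408, -2.615]
contact_force: [-0.2, -0.1, -1.1]
grip_width: 39.9
gripper_force: 0.0
```

>>> {"api": "send_rows", "payload": {"rows": [{"x": 0,"y": 0,"z": 0.008,"wx": 0,"wy": 0,"wz": 0,"claw": 0.04},{"x": 0,"y": 0,"z": 0.008,"wx": 0,"wy": 0,"wz": 0,"claw": 0.04},{"x": 0,"y": 0,"z": 0,"wx": 0,"wy": 0,"wz": 0,"claw": 0.04}]}}

```text
clock: 7.03
ee_pos: [555.1, 130.5, 257.0]
tcp_rot: [-2.992, 0.409, -2.613]
contact_force: [0.1, 0.4, -0.3]
grip_width: 39.8
gripper_force: 0.0
```

```bash
python3 - <<'E'
from h import *
now(); delta(grip("a")+65*n,tool(np.radians(199.5)))
E
```

```text
grasp pt in cover frame [63.2 35.5 30.2] toolx deg -161.1 q [ 0.19 -0.3   1.94 -0.01  1.07 -1.87] M tool [-0.08  0.08  0.07] F tool [-0.2  0.3  0.4] t 7.0333
shift mm [-1.   2.1 -1.8] then turn [ 0.0001 -0.0023 -0.0102] q [ 0.19 -0.3   1.94 -0.01  1.07 -1.87]
```

>>> {"api": "send_rows", "payload": {"rows": [{"x": -0.001,"y": 0.002,"z": -0.001,"wx": 0,"wy": 0,"wz": 0,"claw": 0.03},{"x": 0,"y": 0,"z": 0,"wx": 0,"wy": 0,"wz": 0,"claw": 0.005},{"x": 0,"y": 0,"z": 0,"wx": 0,"wy": 0,"wz": 0,"claw": 0.005},{"x": 0,"y": 0,"z": 0,"wx": 0,"wy": 0,"wz": 0,"claw": 0.005},{"x": 0,"y": 0,"z": 0,"wx": 0,"wy": 0,"wz": 0,"claw": 0.005},{"x": 0,"y": 0,"z": 0,"wx": 0,"wy": 0,"wz": 0,"claw": 0.005}], "squeeze": 30}}

```text
clock: 7.53
ee_pos: [554.7, 132.6, 261.0]
tcp_rot: [-2.99, 0.412, -2.612]
contact_force: [-2.5, -3.4, 5.5]
grip_width: 13.7
gripper_force: 30.6
```

```bash
python3 - <<'E'
from h import *
now(); 
E
```

```text
grasp pt in cover frame [65.  37.6 33.8] toolx deg -161.0 q [ 0.19 -0.3   1.93 -0.01  1.07 -1.87] M tool [ 0.22  0.11 -0.09] F tool [ 1.3 -2.6 -6.2] t 7.5333
```

>>> {"api": "send_rows", "payload": {"rows": [{"x": 0,"y": 0,"z": 0,"wx": 0,"wy": 0,"wz": 0.1,"claw": 0.005},{"x": 0,"y": 0,"z": 0,"wx": 0,"wy": 0,"wz": 0.1,"claw": 0.005},{"x": 0,"y": 0,"z": 0,"wx": 0,"wy": 0,"wz": 0.1,"claw": 0.005},{"x": 0,"y": 0,"z": 0,"wx": 0,"wy": 0,"wz": 0.1,"claw": 0.005},{"x": 0,"y": 0,"z": 0,"wx": 0,"wy": 0,"wz": 0.1,"claw": 0.005},{"x": 0,"y": 0,"z": 0,"wx": 0,"wy": 0,"wz": 0.1,"claw": 0.005},{"x": 0,"y": 0,"z": 0,"wx": 0,"wy": 0,"wz": 0.1,"claw": 0.005}]}}

```text
clock: 8.12
ee_pos: [554.8, 131.8, 261.0]
tcp_rot: [2.975, 0.407, 2.9]
contact_force: [-0.7, -11.8, 5.3]
grip_width: 13.9
gripper_force: 31.2
```

```bash
python3 - <<'E'
from h import *
now(); print(r.get_obs()["grip_width"],r.get_obs()["contact_force"])
E
```

```text
grasp pt in cover frame [65.  36.7 33.8] toolx deg 158.6 q [ 0.19 -0.3   1.93 -0.02  1.07 -1.17] M tool [ 1.7  -0.52 -0.06] F tool [ -4.1 -10.8  -5.9] t 8.1167
13.86151670837845 [ -0.66281959 -11.77475031   5.33640572]
```

>>> {"api": "send_rows", "payload": {"rows": [{"x": 0,"y": 0,"z": 0,"wx": 0,"wy": 0,"wz": 0.11,"claw": 0.005},{"x": 0,"y": 0,"z": 0,"wx": 0,"wy": 0,"wz": 0.11,"claw": 0.005},{"x": 0,"y": 0,"z": 0,"wx": 0,"wy": 0,"wz": 0.11,"claw": 0.005},{"x": 0,"y": 0,"z": 0,"wx": 0,"wy": 0,"wz": 0.11,"claw": 0.005},{"x": 0,"y": 0,"z": 0,"wx": 0,"wy": 0,"wz": 0.11,"claw": 0.005},{"x": 0,"y": 0,"z": 0,"wx": 0,"wy": 0,"wz": 0.11,"claw": 0.005},{"x": 0,"y": 0,"z": 0,"wx": 0,"wy": 0,"wz": 0.11,"claw": 0.005},{"x": 0,"y": 0,"z": 0,"wx": 0,"wy": 0,"wz": 0.11,"claw": 0.005},{"x": 0,"y": 0,"z": 0,"wx": 0,"wy": 0,"wz": 0.11,"claw": 0.005},{"x": 0,"y": 0,"z": 0,"wx": 0,"wy": 0,"wz": 0.11,"claw": 0.005}]}}

```text
clock: 8.95
ee_pos: [554.2, 131.1, 260.6]
tcp_rot: [2.709, 0.045, 1.824]
contact_force: [-13.7, -20.5, 9.4]
grip_width: 13.7
gripper_force: 31.9
```

```bash
python3 - <<'E'
from h import *
now(); print(r.get_obs()["grip_width"],r.get_obs()["contact_force"])
E
```

```text
grasp pt in cover frame [64.  36.  33.7] toolx deg 95.5 q [ 0.19 -0.3   1.93 -0.02  1.08 -0.06] M tool [ 2.37 -2.74 -0.14] F tool [-16.8 -13.1 -15.6] t 8.95
13.67780367584529 [-13.73624186 -20.4514233    9.38916125]
```

>>> {"api": "send_rows", "payload": {"rows": [{"x": -0.001,"y": -0.001,"z": -0.001,"wx": 0,"wy": 0,"wz": 0.1,"claw": 0.005},{"x": 0,"y": 0,"z": 0,"wx": 0,"wy": 0,"wz": 0.1,"claw": 0.005},{"x": 0,"y": 0,"z": 0,"wx": 0,"wy": 0,"wz": 0.1,"claw": 0.005},{"x": 0,"y": 0,"z": 0,"wx": 0,"wy": 0,"wz": 0.1,"claw": 0.005},{"x": 0,"y": 0,"z": 0,"wx": 0,"wy": 0,"wz": 0,"claw": 0.005}]}}

```text
clock: 9.37
ee_pos: [553.5, 130.7, 260.4]
tcp_rot: [2.723, -0.125, 1.459]
contact_force: [3.8, -7.9, -2.0]
grip_width: 14.0
gripper_force: 30.1
```

```bash
python3 - <<'E'
from h import *
now(); print(r.get_obs()["grip_width"],r.get_obs()["contact_force"])
E
```

```text
grasp pt in cover frame [63.3 35.8 33.9] toolx deg 72.5 q [ 0.19 -0.31  1.94 -0.01  1.08  0.33] M tool [-0.37 -1.27  0.13] F tool [-7.6  3.8  2.8] t 9.3667
14.039026325343873 [ 3.79406013 -7.87517211 -1.98722717]
```

>>> {"api": "send_rows", "payload": {"rows": [{"x": 0,"y": 0,"z": 0,"wx": 0,"wy": 0,"wz": 0.05,"claw": 0.005},{"x": 0,"y": 0,"z": 0,"wx": 0,"wy": 0,"wz": 0.05,"claw": 0.005},{"x": 0,"y": 0,"z": 0,"wx": 0,"wy": 0,"wz": 0,"claw": 0.005}]}}

```text
clock: 9.62
ee_pos: [553.4, 130.7, 260.3]
tcp_rot: [2.736, -0.164, 1.37]
contact_force: [-1.1, -7.8, -1.0]
grip_width: 13.9
gripper_force: 30.0
```

```bash
python3 - <<'E'
from h import *
now(); print(r.get_obs()["grip_width"],r.get_obs()["contact_force"])
E
```

```text
grasp pt in cover frame [63.2 35.8 33.9] toolx deg 67.0 q [ 0.19 -0.31  1.94 -0.01  1.08  0.43] M tool [-0.18 -1.27 -0.05] F tool [-7.9  0.5 -0.1] t 9.6167
13.949563524707397 [-1.14252286 -7.80182162 -0.97679965]
```

>>> {"api": "send_rows", "payload": {"rows": [{"x": 0,"y": 0,"z": 0,"wx": 0,"wy": 0,"wz": 0.06,"claw": 0.005},{"x": 0,"y": 0,"z": 0,"wx": 0,"wy": 0,"wz": 0.06,"claw": 0.005},{"x": 0,"y": 0,"z": 0,"wx": 0,"wy": 0,"wz": 0,"claw": 0.005}]}}

```text
clock: 9.87
ee_pos: [553.3, 130.8, 260.3]
tcp_rot: [2.758, -0.21, 1.257]
contact_force: [-0.6, -8.1, -0.6]
grip_width: 13.9
gripper_force: 30.1
```

```bash
python3 - <<'E'
from h import *
now(); print(r.get_obs()["grip_width"],r.get_obs()["contact_force"])
E
```

```text
grasp pt in cover frame [63.1 35.9 33.9] toolx deg 60.1 q [ 0.19 -0.31  1.94 -0.01  1.08  0.55] M tool [-0.08 -1.28  0.04] F tool [-7.9  2.2 -0.3] t 9.8667
13.858787896256926 [-0.64647684 -8.11068164 -0.60734846]
```

>>> {"api": "send_rows", "payload": {"rows": [{"x": 0,"y": 0,"z": 0,"wx": 0,"wy": 0,"wz": 0.06,"claw": 0.005},{"x": 0,"y": 0,"z": 0,"wx": 0,"wy": 0,"wz": 0.06,"claw": 0.005},{"x": 0,"y": 0,"z": 0,"wx": 0,"wy": 0,"wz": 0,"claw": 0.005}]}}

```text
clock: 10.12
ee_pos: [553.2, 130.8, 260.2]
tcp_rot: [2.784, -0.254, 1.142]
contact_force: [-3.2, -7.3, -0.4]
grip_width: 13.9
gripper_force: 30.1
```

```bash
python3 - <<'E'
from h import *
now(); print(r.get_obs()["grip_width"],r.get_obs()["contact_force"])
E
```

```text
grasp pt in cover frame [62.9 36.  33.9] toolx deg 53.2 q [ 0.19 -0.31  1.94 -0.01  1.08  0.67] M tool [ 0.04 -1.24  0.06] F tool [-7.8  0.7 -1.5] t 10.1167
13.873655626770098 [-3.22252499 -7.32552231 -0.37231469]
```

>>> {"api": "send_rows", "payload": {"rows": [{"x": 0,"y": 0,"z": 0,"wx": 0,"wy": 0,"wz": 0.06,"claw": 0.005},{"x": 0,"y": 0,"z": 0,"wx": 0,"wy": 0,"wz": 0.06,"claw": 0.005},{"x": 0,"y": 0,"z": 0,"wx": 0,"wy": 0,"wz": 0,"claw": 0.005}]}}

```text
clock: 10.37
ee_pos: [553.1, 130.9, 260.2]
tcp_rot: [2.817, -0.294, 1.024]
contact_force: [-3.5, -7.8, 0.7]
grip_width: 13.9
gripper_force: 30.1
```

```bash
python3 - <<'E'
from h import *
now(); print(r.get_obs()["grip_width"],r.get_obs()["contact_force"])
E
```

```text
grasp pt in cover frame [62.8 36.1 33.9] toolx deg 46.3 q [ 0.19 -0.31  1.94 -0.01  1.08  0.79] M tool [ 0.12 -1.3   0.1 ] F tool [-7.9  2.  -2.6] t 10.3667
13.945250178300844 [-3.51975053 -7.78437724  0.6973176 ]
```

>>> {"api": "send_rows", "payload": {"rows": [{"x": 0,"y": 0,"z": 0,"wx": 0,"wy": 0,"wz": 0.06,"claw": 0.005},{"x": 0,"y": 0,"z": 0,"wx": 0,"wy": 0,"wz": 0.06,"claw": 0.005},{"x": 0,"y": 0,"z": 0,"wx": 0,"wy": 0,"wz": 0,"claw": 0.005}]}}

```text
clock: 10.62
ee_pos: [553.0, 130.9, 260.2]
tcp_rot: [2.853, -0.33, 0.904]
contact_force: [-5.3, -6.4, 0.1]
grip_width: 13.8
gripper_force: 31.0
```

```bash
python3 - <<'E'
from h import *
now(); print(r.get_obs()["grip_width"],r.get_obs()["contact_force"])
E
```

```text
grasp pt in cover frame [62.8 36.2 33.9] toolx deg 39.5 q [ 0.19 -0.31  1.94 -0.01  1.08  0.91] M tool [ 0.07 -1.31 -0.58] F tool [-7.8  0.6 -2.7] t 10.6167
13.766832227863306 [-5.26666203 -6.43770794  0.06530952]
```

>>> {"api": "send_rows", "payload": {"rows": [{"x": 0,"y": 0,"z": 0,"wx": 0,"wy": 0,"wz": 0.05,"claw": 0.005},{"x": 0,"y": 0,"z": 0,"wx": 0,"wy": 0,"wz": 0,"claw": 0.005},{"x": 0,"y": 0,"z": 0,"wx": 0,"wy": 0,"wz": 0,"claw": 0.005}]}}

```text
clock: 10.87
ee_pos: [553.1, 131.1, 260.2]
tcp_rot: [2.869, -0.343, 0.858]
contact_force: [-3.5, -3.7, 0.8]
grip_width: 14.3
gripper_force: 31.9
```

```bash
python3 - <<'E'
from h import *
now(); print(r.get_obs()["grip_width"],r.get_obs()["contact_force"])
E
```

```text
grasp pt in cover frame [62.9 36.3 33.8] toolx deg 36.8 q [ 0.19 -0.31  1.94 -0.01  1.08  0.96] M tool [-0.   -1.02 -0.66] F tool [-4.5  0.4 -2.5] t 10.8667
14.316219823130439 [-3.48207765 -3.67452101  0.83362941]
```

>>> {"api": "send_rows", "payload": {"rows": [{"x": 0,"y": 0,"z": 0,"wx": 0,"wy": 0,"wz": -0.03,"claw": 0.04},{"x": 0,"y": 0,"z": 0,"wx": 0,"wy": 0,"wz": 0,"claw": 0.04},{"x": 0,"y": 0,"z": 0,"wx": 0,"wy": 0,"wz": 0,"claw": 0.04},{"x": 0,"y": 0,"z": -0.015,"wx": 0,"wy": 0,"wz": 0,"claw": 0.04},{"x": 0,"y": 0,"z": -0.025,"wx": 0,"wy": 0,"wz": 0,"claw": 0.04},{"x": 0,"y": 0,"z": -0.03,"wx": 0,"wy": 0,"wz": 0,"claw": 0.04}]}}

```text
clock: 11.37
ee_pos: [523.7, 126.5, 322.9]
tcp_rot: [2.861, -0.334, 0.887]
contact_force: [0.7, 1.0, 0.8]
grip_width: 39.7
gripper_force: 0.0
```

```bash
python3 - <<'E'
from h import *
now(); delta(grip("b",100)+65*n,tool(np.radians(80.5)))
E
```

```text
grasp pt in cover frame [ 62.3  36.8 103.2] toolx deg 38.5 q [ 0.19 -0.4   1.9  -0.01  1.2   0.93] M tool [ 0.14 -0.14  0.03] F tool [ 1.4 -0.  -0.4] t 11.3667
shift mm [-117.1   48.5    3.5] then turn [-0.0026  0.0022 -0.7334] q [ 0.19 -0.4   1.9  -0.01  1.2   0.93]
```

>>> {"api": "send_rows", "payload": {"rows": [{"x": -0.0293,"y": 0.0121,"z": 0,"wx": 0,"wy": 0,"wz": 0,"claw": 0.04},{"x": -0.0293,"y": 0.0121,"z": 0,"wx": 0,"wy": 0,"wz": 0,"claw": 0.04},{"x": -0.0293,"y": 0.0121,"z": 0,"wx": 0,"wy": 0,"wz": 0,"claw": 0.04},{"x": -0.0293,"y": 0.0121,"z": 0,"wx": 0,"wy": 0,"wz": 0,"claw": 0.04},{"x": 0,"y": 0,"z": 0,"wx": 0,"wy": 0,"wz": -0.122,"claw": 0.04},{"x": 0,"y": 0,"z": 0,"wx": 0,"wy": 0,"wz": -0.122,"claw": 0.04},{"x": 0,"y": 0,"z": 0,"wx": 0,"wy": 0,"wz": -0.122,"claw": 0.04},{"x": 0,"y": 0,"z": 0,"wx": 0,"wy": 0,"wz": -0.122,"claw": 0.04},{"x": 0,"y": 0,"z": 0,"wx": 0,"wy": 0,"wz": -0.122,"claw": 0.04},{"x": 0,"y": 0,"z": 0,"wx": 0,"wy": 0,"wz": -0.122,"claw": 0.04}]}}

```text
clock: 12.2
ee_pos: [487.7, 7.9, 298.0]
tcp_rot: [2.71, -0.067, 1.592]
contact_force: [1.1, 0.3, -1.5]
grip_width: 40.2
gripper_force: 0.0
```

```bash
python3 - <<'E'
from h import *
now(); delta(grip("b",33)+65*n,tool(np.radians(80.5)))
p,R,o=pose(); d=vision.read_camera("wrist"); cv2.imwrite("pics/w4.png",d["color"][:,:,::-1])
E
```

```text
grasp pt in cover frame [  1.9 -74.2 104.1] toolx deg 80.8 q [-0.08 -0.52  2.03  0.11  1.21 -0.11] M tool [ 0.11 -0.09 -0.07] F tool [0.2 0.4 1.8] t 12.2
shift mm [ 0.  -0.9 71.1] then turn [-0.      0.0007  0.0045] q [-0.08 -0.52  2.03  0.11  1.21 -0.11]
```

View pics/w4.png

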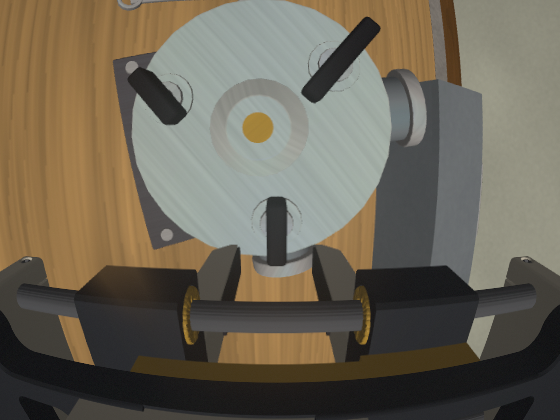

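Knob a has turned. Knob b's bar is at (277,232), vertical and centred between the fingers at (240,260) and (315,260).

>>> {"api": "send_rows", "payload": {"rows": [{"x": 0,"y": 0,"z": 0.02,"wx": 0,"wy": 0,"wz": 0,"claw": 0.04},{"x": 0,"y": 0,"z": 0.02,"wx": 0,"wy": 0,"wz": 0,"claw": 0.04},{"x": 0,"y": 0,"z": 0.015,"wx": 0,"wy": 0,"wz": 0,"claw": 0.04},{"x": 0,"y": 0,"z": 0.015,"wx": 0,"wy": 0,"wz": 0,"claw": 0.04},{"x": 0,"y": 0,"z": 0,"wx": 0,"wy": 0,"wz": 0,"claw": 0.04},{"x": 0,"y": 0,"z": 0,"wx": 0,"wy": 0,"wz": 0,"claw": 0.04}]}}

```text
clock: 12.75
ee_pos: [516.7, 12.9, 234.1]
tcp_rot: [2.712, -0.071, 1.585]
contact_force: [0.1, -0.6, 0.0]
grip_width: 40.4
gripper_force: 0.0
```

```bash
python3 - <<'E'
from h import *
now(); delta(grip("b",33)+65*n,tool(np.radians(80.5)))
E
```

```text
grasp pt in cover frame [  1.4 -74.1  33.7] toolx deg 80.3 q [-0.07 -0.42  2.06  0.11  1.08 -0.1 ] M tool [ 0.1  -0.06 -0.05] F tool [-0.6  0.1 -0. ] t 12.75
shift mm [-0.  -0.5  0.7] then turn [-0.0018  0.0005 -0.0029] q [-0.07 -0.42  2.06  0.11  1.08 -0.1 ]
```

>>> {"api": "send_rows", "payload": {"rows": [{"x": 0,"y": 0,"z": 0,"wx": 0,"wy": 0,"wz": 0,"claw": 0.005},{"x": 0,"y": 0,"z": 0,"wx": 0,"wy": 0,"wz": 0,"claw": 0.005},{"x": 0,"y": 0,"z": 0,"wx": 0,"wy": 0,"wz": 0,"claw": 0.005},{"x": 0,"y": 0,"z": 0,"wx": 0,"wy": 0,"wz": 0,"claw": 0.005},{"x": 0,"y": 0,"z": 0,"wx": 0,"wy": 0,"wz": 0,"claw": 0.005},{"x": 0,"y": 0,"z": 0,"wx": 0,"wy": 0,"wz": 0.1,"claw": 0.005},{"x": 0,"y": 0,"z": 0,"wx": 0,"wy": 0,"wz": 0.1,"claw": 0.005},{"x": 0,"y": 0,"z": 0,"wx": 0,"wy": 0,"wz": 0.1,"claw": 0.005},{"x": 0,"y": 0,"z": 0,"wx": 0,"wy": 0,"wz": 0.1,"claw": 0.005},{"x": 0,"y": 0,"z": 0,"wx": 0,"wy": 0,"wz": 0.1,"claw": 0.005}], "squeeze": 30}}

```text
clock: 13.58
ee_pos: [517.1, 12.7, 235.1]
tcp_rot: [2.79, -0.266, 1.114]
contact_force: [2.9, -1.4, 1.8]
grip_width: 13.8
gripper_force: 30.0
```

```bash
python3 - <<'E'
from h import *
now(); print(r.get_obs()["grip_width"],r.get_obs()["contact_force"])
E
```

```text
grasp pt in cover frame [  2.4 -74.4  34.5] toolx deg 51.5 q [-0.07 -0.42  2.06  0.11  1.08  0.41] M tool [-0.4  -0.14 -0.17] F tool [ 0.5  3.6 -0.5] t 13.5833
13.781305546330534 [ 2.94819551 -1.36708432  1.75279009]
```

>>> {"api": "send_rows", "payload": {"rows": [{"x": 0,"y": 0,"z": 0,"wx": 0,"wy": 0,"wz": 0.12,"claw": 0.005},{"x": 0,"y": 0,"z": 0,"wx": 0,"wy": 0,"wz": 0.12,"claw": 0.005},{"x": 0,"y": 0,"z": 0,"wx": 0,"wy": 0,"wz": 0.12,"claw": 0.005},{"x": 0,"y": 0,"z": 0,"wx": 0,"wy": 0,"wz": 0.12,"claw": 0.005},{"x": 0,"y": 0,"z": 0,"wx": 0,"wy": 0,"wz": 0.12,"claw": 0.005},{"x": 0,"y": 0,"z": 0,"wx": 0,"wy": 0,"wz": 0.12,"claw": 0.005},{"x": 0,"y": 0,"z": 0,"wx": 0,"wy": 0,"wz": 0.12,"claw": 0.005},{"x": 0,"y": 0,"z": 0,"wx": 0,"wy": 0,"wz": 0.12,"claw": 0.005},{"x": 0,"y": 0,"z": 0,"wx": 0,"wy": 0,"wz": 0.12,"claw": 0.005},{"x": 0,"y": 0,"z": 0,"wx": 0,"wy": 0,"wz": 0.12,"claw": 0.005}]}}

```text
clock: 14.42
ee_pos: [517.4, 11.9, 235.2]
tcp_rot: [-3.007, -0.418, -0.163]
contact_force: [7.0, -11.5, -0.5]
grip_width: 13.6
gripper_force: 30.0
```

```bash
python3 - <<'E'
from h import *
now(); print(r.get_obs()["grip_width"],r.get_obs()["contact_force"])
E
```

```text
grasp pt in cover frame [  2.7 -75.3  34.5] toolx deg -17.3 q [-0.07 -0.42  2.06  0.11  1.08  1.61] M tool [-1.63  1.03 -0.15] F tool [ 7.8 10.7  2.6] t 14.4167
13.601810291328375 [  6.95458534 -11.49962854  -0.50578462]
```

Relieve the side force a little and continue in small steps.

>>> {"api": "send_rows", "payload": {"rows": [{"x": 0.0005,"y": 0.001,"z": 0,"wx": 0,"wy": 0,"wz": 0.1,"claw": 0.005},{"x": 0,"y": 0,"z": 0,"wx": 0,"wy": 0,"wz": 0.1,"claw": 0.005},{"x": 0,"y": 0,"z": 0,"wx": 0,"wy": 0,"wz": 0.06,"claw": 0.005},{"x": 0,"y": 0,"z": 0,"wx": 0,"wy": 0,"wz": 0.0,"claw": 0.005}]}}

```text
clock: 14.75
ee_pos: [517.5, 11.5, 235.2]
tcp_rot: [-2.9, -0.368, -0.437]
contact_force: [3.0, -5.6, 2.4]
grip_width: 13.5
gripper_force: 30.0
```

```bash
python3 - <<'E'
from h import *
now(); print(r.get_obs()["grip_width"],r.get_obs()["contact_force"])
E
```

```text
grasp pt in cover frame [  2.6 -75.7  34.4] toolx deg -32.0 q [-0.07 -0.42  2.06  0.11  1.08  1.86] M tool [-0.37  0.42  0.15] F tool [ 5.6  3.6 -1.3] t 14.75
13.519864999381538 [ 2.97944    -5.63025058  2.35401848]
```

>>> {"api": "send_rows", "payload": {"rows": [{"x": 0,"y": 0,"z": 0,"wx": 0,"wy": 0,"wz": 0.06,"claw": 0.005},{"x": 0,"y": 0,"z": 0,"wx": 0,"wy": 0,"wz": 0.06,"claw": 0.005},{"x": 0,"y": 0,"z": 0,"wx": 0,"wy": 0,"wz": 0,"claw": 0.005}]}}

```text
clock: 15.0
ee_pos: [517.5, 11.4, 235.2]
tcp_rot: [-2.858, -0.337, -0.558]
contact_force: [1.9, -5.6, 3.9]
grip_width: 13.8
gripper_force: 30.0
```

```bash
python3 - <<'E'
from h import *
now(); print(r.get_obs()["grip_width"],r.get_obs()["contact_force"])
E
```

```text
grasp pt in cover frame [  2.5 -75.7  34.5] toolx deg -38.8 q [-0.07 -0.42  2.06  0.11  1.08  1.98] M tool [-0.48  0.49  0.07] F tool [ 5.6  2.9 -3.1] t 15.0
13.83951835335329 [ 1.94728306 -5.56615754  3.91934213]
```

>>> {"api": "send_rows", "payload": {"rows": [{"x": 0,"y": 0,"z": 0,"wx": 0,"wy": 0,"wz": 0.06,"claw": 0.005},{"x": 0,"y": 0,"z": 0,"wx": 0,"wy": 0,"wz": 0.06,"claw": 0.005},{"x": 0,"y": 0,"z": 0,"wx": 0,"wy": 0,"wz": 0,"claw": 0.005}]}}

```text
clock: 15.25
ee_pos: [517.4, 11.4, 235.1]
tcp_rot: [-2.82, -0.302, -0.679]
contact_force: [1.2, -5.8, 3.4]
grip_width: 14.1
gripper_force: 30.0
```

```bash
python3 - <<'E'
from h import *
now(); print(r.get_obs()["grip_width"],r.get_obs()["contact_force"])
E
```

```text
grasp pt in cover frame [  2.5 -75.8  34.4] toolx deg -45.6 q [-0.07 -0.42  2.06  0.11  1.08  2.1 ] M tool [-0.54  0.54  0.08] F tool [ 5.4  3.  -3. ] t 15.25
14.109127432445527 [ 1.19994057 -5.82506234  3.4070903 ]
```

>>> {"api": "send_rows", "payload": {"rows": [{"x": 0,"y": 0,"z": 0,"wx": 0,"wy": 0,"wz": 0.06,"claw": 0.005},{"x": 0,"y": 0,"z": 0,"wx": 0,"wy": 0,"wz": 0.06,"claw": 0.005},{"x": 0,"y": 0,"z": 0,"wx": 0,"wy": 0,"wz": 0,"claw": 0.005}]}}

```text
clock: 15.5
ee_pos: [517.4, 11.3, 235.1]
tcp_rot: [-2.788, -0.262, -0.797]
contact_force: [0.1, -6.7, 3.8]
grip_width: 13.9
gripper_force: 30.0
```

```bash
python3 - <<'E'
from h import *
now(); print(r.get_obs()["grip_width"],r.get_obs()["contact_force"])
E
```

```text
grasp pt in cover frame [  2.3 -75.9  34.4] toolx deg -52.5 q [-0.07 -0.42  2.06  0.11  1.08  2.22] M tool [-0.64  0.59  0.11] F tool [ 5.7  3.5 -3.8] t 15.5
13.860957786252996 [ 0.14111629 -6.71066915  3.77154591]
```

>>> {"api": "send_rows", "payload": {"rows": [{"x": 0,"y": 0,"z": 0,"wx": 0,"wy": 0,"wz": 0.06,"claw": 0.005},{"x": 0,"y": 0,"z": 0,"wx": 0,"wy": 0,"wz": 0.06,"claw": 0.005},{"x": 0,"y": 0,"z": 0,"wx": 0,"wy": 0,"wz": 0,"claw": 0.005}]}}

```text
clock: 15.75
ee_pos: [517.3, 11.2, 235.1]
tcp_rot: [-2.761, -0.219, -0.912]
contact_force: [-1.5, -7.9, 4.6]
grip_width: 13.8
gripper_force: 30.0
```

```bash
python3 - <<'E'
from h import *
now(); print(r.get_obs()["grip_width"],r.get_obs()["contact_force"])
E
```

```text
grasp pt in cover frame [  2.3 -75.9  34.5] toolx deg -59.4 q [-0.07 -0.42  2.06  0.11  1.08  2.34] M tool [-0.77  0.65  0.06] F tool [ 6.2  4.3 -5.3] t 15.75
13.820264388708514 [-1.45818773 -7.92187441  4.59260729]
```

>>> {"api": "send_rows", "payload": {"rows": [{"x": 0,"y": 0,"z": 0,"wx": 0,"wy": 0,"wz": 0.06,"claw": 0.005},{"x": 0,"y": 0,"z": 0,"wx": 0,"wy": 0,"wz": 0.06,"claw": 0.005},{"x": 0,"y": 0,"z": 0,"wx": 0,"wy": 0,"wz": 0,"claw": 0.005}]}}

```text
clock: 16.0
ee_pos: [517.2, 11.4, 235.0]
tcp_rot: [-2.739, -0.172, -1.024]
contact_force: [-3.4, -5.3, 3.6]
grip_width: 14.5
gripper_force: 31.3
```

```bash
python3 - <<'E'
from h import *
now(); print(r.get_obs()["grip_width"],r.get_obs()["contact_force"])
E
```

```text
grasp pt in cover frame [  2.1 -75.7  34.4] toolx deg -66.2 q [-0.07 -0.42  2.06  0.11  1.08  2.46] M tool [-0.77  0.38 -0.55] F tool [ 3.3  4.  -5. ] t 16.0
14.49365434738002 [-3.42784604 -5.30535505  3.57159704]
```

>>> {"api": "send_rows", "payload": {"rows": [{"x": 0,"y": 0,"z": 0,"wx": 0,"wy": 0,"wz": 0.05,"claw": 0.005},{"x": 0,"y": 0,"z": 0,"wx": 0,"wy": 0,"wz": 0.0,"claw": 0.005},{"x": 0,"y": 0,"z": 0,"wx": 0,"wy": 0,"wz": 0,"claw": 0.005}]}}

```text
clock: 16.25
ee_pos: [517.1, 11.5, 235.0]
tcp_rot: [-2.732, -0.154, -1.067]
contact_force: [-5.2, -4.3, 5.1]
grip_width: 15.2
gripper_force: 32.9
```

```bash
python3 - <<'E'
from h import *
now(); print(r.get_obs()["grip_width"],r.get_obs()["contact_force"])
E
```

```text
grasp pt in cover frame [  2.1 -75.6  34.4] toolx deg -68.9 q [-0.07 -0.42  2.06  0.11  1.08  2.51] M tool [-0.82  0.18 -0.66] F tool [ 2.   4.1 -7. ] t 16.25
15.182528182519055 [-5.19096507 -4.26594906  5.05341948]
```

>>> {"api": "send_rows", "payload": {"rows": [{"x": 0,"y": 0,"z": 0,"wx": 0,"wy": 0,"wz": -0.05,"claw": 0.04},{"x": 0,"y": 0,"z": 0,"wx": 0,"wy": 0,"wz": 0,"claw": 0.04},{"x": 0,"y": 0,"z": 0,"wx": 0,"wy": 0,"wz": 0,"claw": 0.04},{"x": 0,"y": 0,"z": -0.015,"wx": 0,"wy": 0,"wz": 0,"claw": 0.04},{"x": 0,"y": 0,"z": -0.025,"wx": 0,"wy": 0,"wz": 0,"claw": 0.04},{"x": 0,"y": 0,"z": -0.03,"wx": 0,"wy": 0,"wz": 0,"claw": 0.04},{"x": 0,"y": 0,"z": 0,"wx": 0,"wy": 0,"wz": -0.12,"claw": 0.04},{"x": 0,"y": 0,"z": 0,"wx": 0,"wy": 0,"wz": -0.12,"claw": 0.04},{"x": 0,"y": 0,"z": 0,"wx": 0,"wy": 0,"wz": -0.12,"claw": 0.04},{"x": 0,"y": 0,"z": 0,"wx": 0,"wy": 0,"wz": -0.12,"claw": 0.04}]}}

```text
clock: 17.08
ee_pos: [488.0, 6.9, 298.0]
tcp_rot: [-2.86, -0.338, -0.551]
contact_force: [-0.0, -0.1, -0.2]
grip_width: 40.3
gripper_force: 0.0
```

>>> {"api": "send_rows", "payload": {"rows": [{"x": 0,"y": 0,"z": 0,"wx": 0,"wy": 0,"wz": -0.124,"claw": 0.04},{"x": 0,"y": 0,"z": 0,"wx": 0,"wy": 0,"wz": -0.124,"claw": 0.04},{"x": 0,"y": 0,"z": 0,"wx": 0,"wy": 0,"wz": -0.124,"claw": 0.04},{"x": 0,"y": 0,"z": 0,"wx": 0,"wy": 0,"wz": -0.124,"claw": 0.04},{"x": 0,"y": 0,"z": 0,"wx": 0,"wy": 0,"wz": -0.124,"claw": 0.04},{"x": 0,"y": 0,"z": 0,"wx": 0,"wy": 0,"wz": -0.124,"claw": 0.04},{"x": 0,"y": 0,"z": 0,"wx": 0,"wy": 0,"wz": -0.124,"claw": 0.04},{"x": 0,"y": 0,"z": 0,"wx": 0,"wy": 0,"wz": -0.124,"claw": 0.04},{"x": 0,"y": 0,"z": 0,"wx": 0,"wy": 0,"wz": -0.124,"claw": 0.04},{"x": 0,"y": 0,"z": 0,"wx": 0,"wy": 0,"wz": -0.124,"claw": 0.04}]}}

```text
clock: 17.92
ee_pos: [488.0, 6.9, 297.8]
tcp_rot: [2.895, -0.363, 0.783]
contact_force: [-0.9, 0.3, -0.1]
grip_width: 39.9
gripper_force: 0.0
```

>>> {"api": "send_rows", "payload": {"rows": [{"x": 0,"y": 0,"z": 0,"wx": 0,"wy": 0,"wz": -0.124,"claw": 0.04},{"x": 0,"y": 0,"z": 0,"wx": 0,"wy": 0,"wz": -0.124,"claw": 0.04},{"x": 0,"y": 0,"z": 0,"wx": 0,"wy": 0,"wz": -0.124,"claw": 0.04},{"x": 0,"y": 0,"z": 0,"wx": 0,"wy": 0,"wz": -0.124,"claw": 0.04},{"x": 0,"y": 0,"z": 0,"wx": 0,"wy": 0,"wz": -0.124,"claw": 0.04},{"x": 0,"y": 0,"z": 0,"wx": 0,"wy": 0,"wz": -0.124,"claw": 0.04},{"x": 0,"y": 0,"z": 0,"wx": 0,"wy": 0,"wz": -0.124,"claw": 0.04},{"x": 0,"y": 0,"z": 0,"wx": 0,"wy": 0,"wz": -0.124,"claw": 0.04},{"x": 0,"y": 0,"z": 0,"wx": 0,"wy": 0,"wz": -0.124,"claw": 0.04},{"x": 0,"y": 0,"z": 0,"wx": 0,"wy": 0,"wz": -0.124,"claw": 0.04}]}}

```text
clock: 18.75
ee_pos: [488.0, 6.9, 297.8]
tcp_rot: [2.717, 0.101, 1.956]
contact_force: [0.5, -0.5, -0.2]
grip_width: 40.0
gripper_force: 0.0
```

```bash
python3 - <<'E'
from h import *
now(); delta(grip("c",100)+65*n,tool(np.radians(122)))
E
```

```text
grasp pt in cover frame [  1.9 -75.1 103.8] toolx deg 103.7 q [-0.09 -0.52  2.02  0.11  1.21 -0.51] M tool [ 0.15  0.02 -0.03] F tool [-0.6  0.2  0.4] t 18.75
shift mm [123.8 -38.3   3.8] then turn [-8.000e-04  1.000e-04 -3.191e-01] q [-0.09 -0.52  2.02  0.11  1.21 -0.51]
```

>>> {"api": "send_rows", "payload": {"rows": [{"x": 0.031,"y": -0.0096,"z": 0,"wx": 0,"wy": 0,"wz": 0,"claw": 0.04},{"x": 0.031,"y": -0.0096,"z": 0,"wx": 0,"wy": 0,"wz": 0,"claw": 0.04},{"x": 0.031,"y": -0.0096,"z": 0,"wx": 0,"wy": 0,"wz": 0,"claw": 0.04},{"x": 0.031,"y": -0.0096,"z": 0,"wx": 0,"wy": 0,"wz": 0,"claw": 0.04},{"x": 0,"y": 0,"z": 0,"wx": 0,"wy": 0,"wz": -0.106,"claw": 0.04},{"x": 0,"y": 0,"z": 0,"wx": 0,"wy": 0,"wz": -0.106,"claw": 0.04},{"x": 0,"y": 0,"z": 0,"wx": 0,"wy": 0,"wz": -0.106,"claw": 0.04},{"x": 0,"y": 0,"z": 0,"wx": 0,"wy": 0,"wz": 0,"claw": 0.04}]}}

```text
clock: 19.42
ee_pos: [410.2, 107.3, 270.0]
tcp_rot: [2.765, 0.225, 2.252]
contact_force: [-0.2, 0.3, -0.3]
grip_width: 40.3
gripper_force: 0.0
```

```bash
python3 - <<'E'
from h import *
now(); delta(grip("c",34)+65*n,tool(np.radians(122)))
p,R,o=pose(); d=vision.read_camera("wrist"); cv2.imwrite("pics/w5.png",d["color"][:,:,::-1])
E
```

```text
grasp pt in cover frame [-64.2  36.8 103.9] toolx deg 121.9 q [ 0.2  -0.69  2.17 -0.02  1.23 -0.52] M tool [ 0.08  0.09 -0.01] F tool [ 0.4 -0.   0.2] t 19.4167
shift mm [-0.4 -0.7 69.9] then turn [-0.0005 -0.     -0.0012] q [ 0.2  -0.69  2.17 -0.02  1.23 -0.52]
```

View pics/w5.png

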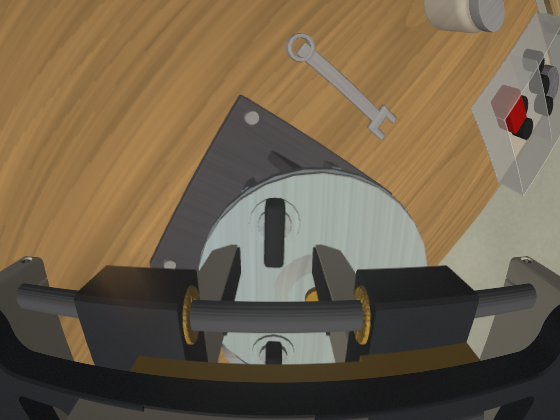

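Knob c's bar at (274,232) stands vertical and centred between the fingers. The wrench is still in its place.

>>> {"api": "send_rows", "payload": {"rows": [{"x": 0,"y": -0.0005,"z": 0.02,"wx": 0,"wy": 0,"wz": 0,"claw": 0.04},{"x": 0,"y": 0,"z": 0.02,"wx": 0,"wy": 0,"wz": 0,"claw": 0.04},{"x": 0,"y": 0,"z": 0.015,"wx": 0,"wy": 0,"wz": 0,"claw": 0.04},{"x": 0,"y": 0,"z": 0.015,"wx": 0,"wy": 0,"wz": 0,"claw": 0.04},{"x": 0,"y": 0,"z": 0,"wx": 0,"wy": 0,"wz": 0,"claw": 0.04},{"x": 0,"y": 0,"z": 0,"wx": 0,"wy": 0,"wz": 0,"claw": 0.04}]}}

```text
clock: 19.97
ee_pos: [439.1, 111.5, 205.9]
tcp_rot: [2.765, 0.222, 2.244]
contact_force: [0.5, -0.3, -0.1]
grip_width: 40.0
gripper_force: 0.0
```

```bash
python3 - <<'E'
from h import *
now(); delta(grip("c",33)+65*n,tool(np.radians(122)))
E
```

```text
grasp pt in cover frame [-65.   36.1  33.5] toolx deg 121.4 q [ 0.2  -0.59  2.21 -0.02  1.08 -0.51] M tool [ 0.08  0.01 -0.06] F tool [-0.5  0.1  0.3] t 19.9667
shift mm [-0.1  0.2  0.5] then turn [-0.0023 -0.0005 -0.0099] q [ 0.2  -0.59  2.21 -0.02  1.08 -0.51]
```

>>> {"api": "send_rows", "payload": {"rows": [{"x": 0,"y": 0,"z": 0,"wx": 0,"wy": 0,"wz": 0,"claw": 0.005},{"x": 0,"y": 0,"z": 0,"wx": 0,"wy": 0,"wz": 0,"claw": 0.005},{"x": 0,"y": 0,"z": 0,"wx": 0,"wy": 0,"wz": 0,"claw": 0.005},{"x": 0,"y": 0,"z": 0,"wx": 0,"wy": 0,"wz": 0,"claw": 0.005},{"x": 0,"y": 0,"z": 0,"wx": 0,"wy": 0,"wz": 0,"claw": 0.005},{"x": 0,"y": 0,"z": 0,"wx": 0,"wy": 0,"wz": 0.1,"claw": 0.005},{"x": 0,"y": 0,"z": 0,"wx": 0,"wy": 0,"wz": 0.1,"claw": 0.005},{"x": 0,"y": 0,"z": 0,"wx": 0,"wy": 0,"wz": 0.1,"claw": 0.005},{"x": 0,"y": 0,"z": 0,"wx": 0,"wy": 0,"wz": 0.1,"claw": 0.005},{"x": 0,"y": 0,"z": 0,"wx": 0,"wy": 0,"wz": 0.1,"claw": 0.005}], "squeeze": 30}}

```text
clock: 20.8
ee_pos: [439.1, 111.3, 206.9]
tcp_rot: [2.706, 0.021, 1.78]
contact_force: [-4.5, -4.7, 4.2]
grip_width: 14.0
gripper_force: 30.0
```

```bash
python3 - <<'E'
from h import *
now(); print(r.get_obs()["grip_width"],r.get_obs()["contact_force"])
E
```

```text
grasp pt in cover frame [-64.4  35.9  34.4] toolx deg 92.7 q [ 0.2  -0.59  2.21 -0.02  1.08 -0.01] M tool [ 0.73 -0.58 -0.21] F tool [-3.7 -3.2 -6. ] t 20.8
14.048046844048915 [-4.50691394 -4.69548573  4.16433458]
```

>>> {"api": "send_rows", "payload": {"rows": [{"x": 0,"y": 0,"z": 0,"wx": 0,"wy": 0,"wz": 0.12,"claw": 0.005},{"x": 0,"y": 0,"z": 0,"wx": 0,"wy": 0,"wz": 0.12,"claw": 0.005},{"x": 0,"y": 0,"z": 0,"wx": 0,"wy": 0,"wz": 0.12,"claw": 0.005},{"x": 0,"y": 0,"z": 0,"wx": 0,"wy": 0,"wz": 0.12,"claw": 0.005},{"x": 0,"y": 0,"z": 0,"wx": 0,"wy": 0,"wz": 0.12,"claw": 0.005}]}}

```text
clock: 21.22
ee_pos: [439.6, 111.3, 207.2]
tcp_rot: [2.762, -0.224, 1.227]
contact_force: [4.6, -5.4, 1.4]
grip_width: 13.7
gripper_force: 30.0
```

```bash
python3 - <<'E'
from h import *
now(); print(r.get_obs()["grip_width"],r.get_obs()["contact_force"])
E
```

```text
grasp pt in cover frame [-63.8  35.8  34.5] toolx deg 58.2 q [ 0.2  -0.59  2.21 -0.02  1.08  0.59] M tool [-0.9  -0.72 -0.13] F tool [-3.1  6.5  0.3] t 21.2167
13.723691827264135 [ 4.62489568 -5.36147989  1.38848283]
```

>>> {"api": "send_rows", "payload": {"rows": [{"x": 0,"y": 0,"z": 0,"wx": 0,"wy": 0,"wz": 0.12,"claw": 0.005},{"x": 0,"y": 0,"z": 0,"wx": 0,"wy": 0,"wz": 0.12,"claw": 0.005},{"x": 0,"y": 0,"z": 0,"wx": 0,"wy": 0,"wz": 0.12,"claw": 0.005},{"x": 0,"y": 0,"z": 0,"wx": 0,"wy": 0,"wz": 0.12,"claw": 0.005},{"x": 0,"y": 0,"z": 0,"wx": 0,"wy": 0,"wz": 0.12,"claw": 0.005},{"x": 0,"y": 0,"z": 0,"wx": 0,"wy": 0,"wz": 0.12,"claw": 0.005},{"x": 0,"y": 0,"z": 0,"wx": 0,"wy": 0,"wz": 0,"claw": 0.005}]}}

```text
clock: 21.8
ee_pos: [440.0, 110.8, 207.3]
tcp_rot: [3.003, -0.418, 0.49]
contact_force: [12.1, -10.8, -0.8]
grip_width: 14.0
gripper_force: 29.9
```

```bash
python3 - <<'E'
from h import *
now(); print(r.get_obs()["grip_width"],r.get_obs()["contact_force"])
E
```

```text
grasp pt in cover frame [-63.4  35.1  34.5] toolx deg 16.9 q [ 0.2  -0.59  2.21 -0.02  1.08  1.31] M tool [-2.3   0.41  0.07] F tool [ 4.8 14.7  5. ] t 21.8
13.977865523446388 [ 12.12882661 -10.83328877  -0.76840181]
```

>>> {"api": "send_rows", "payload": {"rows": [{"x": 0,"y": 0,"z": 0,"wx": 0,"wy": 0,"wz": 0.06,"claw": 0.005},{"x": 0,"y": 0,"z": 0,"wx": 0,"wy": 0,"wz": 0.06,"claw": 0.005},{"x": 0,"y": 0,"z": 0,"wx": 0,"wy": 0,"wz": 0.06,"claw": 0.005},{"x": 0,"y": 0,"z": 0,"wx": 0,"wy": 0,"wz": 0,"claw": 0.005}]}}

```text
clock: 22.13
ee_pos: [440.0, 110.7, 207.3]
tcp_rot: [3.082, -0.435, 0.298]
contact_force: [11.4, -12.5, -0.3]
grip_width: 13.8
gripper_force: 29.9
```

```bash
python3 - <<'E'
from h import *
now(); print(r.get_obs()["grip_width"],r.get_obs()["contact_force"])
E
```

```text
grasp pt in cover frame [-63.3  34.9  34.5] toolx deg 6.8 q [ 0.2  -0.59  2.21 -0.02  1.08  1.49] M tool [-2.53  0.82  0.01] F tool [ 6.4 15.1  4.2] t 22.1333
13.783611153570233 [ 11.37900903 -12.53849829  -0.33257782]
```

>>> {"api": "send_rows", "payload": {"rows": [{"x": 0,"y": 0,"z": 0,"wx": 0,"wy": 0,"wz": 0.06,"claw": 0.005},{"x": 0,"y": 0,"z": 0,"wx": 0,"wy": 0,"wz": 0.06,"claw": 0.005},{"x": 0,"y": 0,"z": 0,"wx": 0,"wy": 0,"wz": 0,"claw": 0.005}]}}

```text
clock: 22.38
ee_pos: [440.1, 110.6, 207.3]
tcp_rot: [3.138, -0.439, 0.166]
contact_force: [13.6, -13.8, -0.6]
grip_width: 13.9
gripper_force: 29.9
```

```bash
python3 - <<'E'
from h import *
now(); print(r.get_obs()["grip_width"],r.get_obs()["contact_force"])
E
```

```text
grasp pt in cover frame [-63.3  34.8  34.5] toolx deg -0.1 q [ 0.2  -0.59  2.21 -0.02  1.08  1.61] M tool [-2.6   1.19  0.02] F tool [ 9.8 15.8  5.3] t 22.3833
13.93920505022577 [ 13.58990654 -13.77653071  -0.61477062]
```

>>> {"api": "send_rows", "payload": {"rows": [{"x": 0.0007,"y": 0.001,"z": 0,"wx": 0,"wy": 0,"wz": 0.06,"claw": 0.005},{"x": 0,"y": 0,"z": 0,"wx": 0,"wy": 0,"wz": 0.06,"claw": 0.005},{"x": 0,"y": 0,"z": 0,"wx": 0,"wy": 0,"wz": 0,"claw": 0.005}]}}

```text
clock: 22.63
ee_pos: [440.3, 110.2, 207.4]
tcp_rot: [-3.087, -0.434, 0.033]
contact_force: [3.0, -7.2, 1.4]
grip_width: 14.2
gripper_force: 29.9
```

```bash
python3 - <<'E'
from h import *
now(); print(r.get_obs()["grip_width"],r.get_obs()["contact_force"])
E
```

```text
grasp pt in cover frame [-63.2  34.5  34.5] toolx deg -7.0 q [ 0.2  -0.58  2.21 -0.02  1.08  1.73] M tool [-1.18  0.19  0.04] F tool [ 3.   7.3 -0.5] t 22.6333
14.224992830159543 [ 2.95690125 -7.19041447  1.37794069]
```

>>> {"api": "send_rows", "payload": {"rows": [{"x": 0,"y": 0,"z": 0,"wx": 0,"wy": 0,"wz": 0.06,"claw": 0.005},{"x": 0,"y": 0,"z": 0,"wx": 0,"wy": 0,"wz": 0.06,"claw": 0.005},{"x": 0,"y": 0,"z": 0,"wx": 0,"wy": 0,"wz": 0,"claw": 0.005}]}}

```text
clock: 22.88
ee_pos: [440.5, 110.2, 207.5]
tcp_rot: [-3.033, -0.425, -0.097]
contact_force: [5.4, -8.7, 1.5]
grip_width: 14.1
gripper_force: 31.5
```

```bash
python3 - <<'E'
from h import *
now(); print(r.get_obs()["grip_width"],r.get_obs()["contact_force"])
E
```

```text
grasp pt in cover frame [-63.   34.4  34.5] toolx deg -13.8 q [ 0.2  -0.58  2.21 -0.02  1.08  1.85] M tool [-1.3   0.79 -0.76] F tool [6.3 8.2 0.3] t 22.8833
14.133995928279555 [ 5.411402   -8.66222564  1.47171766]
```

>>> {"api": "send_rows", "payload": {"rows": [{"x": 0,"y": 0,"z": 0,"wx": 0,"wy": 0,"wz": 0.06,"claw": 0.005},{"x": 0,"y": 0,"z": 0,"wx": 0,"wy": 0,"wz": 0.06,"claw": 0.005},{"x": 0,"y": 0,"z": 0,"wx": 0,"wy": 0,"wz": 0,"claw": 0.005}]}}

```text
clock: 23.13
ee_pos: [440.4, 110.2, 207.6]
tcp_rot: [-2.98, -0.409, -0.227]
contact_force: [3.9, -8.1, 2.4]
grip_width: 15.9
gripper_force: 32.3
```

```bash
python3 - <<'E'
from h import *
now(); print(r.get_obs()["grip_width"],r.get_obs()["contact_force"])
E
```

```text
grasp pt in cover frame [-63.   34.4  34.6] toolx deg -20.7 q [ 0.2  -0.59  2.21 -0.02  1.08  1.97] M tool [-1.26  0.81 -0.63] F tool [ 6.1  7.  -1.1] t 23.1333
15.903979333743871 [ 3.89141934 -8.13357464  2.37401744]
```

>>> {"api": "send_rows", "payload": {"rows": [{"x": 0,"y": 0,"z": 0,"wx": 0,"wy": 0,"wz": -0.1,"claw": 0.04},{"x": 0,"y": 0,"z": 0,"wx": 0,"wy": 0,"wz": 0,"claw": 0.04},{"x": 0,"y": 0,"z": 0,"wx": 0,"wy": 0,"wz": 0,"claw": 0.04},{"x": 0,"y": 0,"z": -0.015,"wx": 0,"wy": 0,"wz": 0,"claw": 0.04},{"x": 0,"y": 0,"z": -0.025,"wx": 0,"wy": 0,"wz": 0,"claw": 0.04},{"x": 0,"y": 0,"z": -0.035,"wx": 0,"wy": 0,"wz": 0,"claw": 0.06},{"x": 0,"y": 0,"z": -0.035,"wx": 0,"wy": 0,"wz": 0,"claw": 0.093},{"x": 0.02,"y": 0,"z": -0.035,"wx": 0,"wy": 0,"wz": 0,"claw": 0.093},{"x": 0.02,"y": 0,"z": -0.035,"wx": 0,"wy": 0,"wz": 0,"claw": 0.093},{"x": 0.02,"y": 0,"z": -0.03,"wx": 0,"wy": 0,"wz": 0,"claw": 0.093}]}}

```text
clock: 23.97
ee_pos: [406.3, 89.6, 424.5]
tcp_rot: [-3.022, -0.422, -0.118]
contact_force: [0.4, -0.4, -0.2]
grip_width: 68.4
gripper_force: 0.0
```

>>> {"api": "send_rows", "payload": {"rows": [{"x": 0,"y": 0,"z": 0,"wx": 0,"wy": 0,"wz": 0,"claw": 0.093},{"x": 0,"y": 0,"z": 0,"wx": 0,"wy": 0,"wz": 0,"claw": 0.093},{"x": 0,"y": 0,"z": 0,"wx": 0,"wy": 0,"wz": 0,"claw": 0.093}]}}

```text
clock: 24.22
ee_pos: [407.0, 89.8, 420.7]
tcp_rot: [-3.024, -0.419, -0.117]
contact_force: [-0.1, -0.5, -0.3]
grip_width: 88.7
gripper_force: 0.0
```

```bash
python3 - <<'E'
from h import *
now(); p,R,o=pose(); d=vision.read_camera("wrist"); cv2.imwrite("pics/w6.png",d["color"][:,:,::-1]); im=d["color"]
m=(im.max(2)<75).astype(np.uint8)
for c in cv2.findContours(m,0,2)[0]:
    if 150<cv2.contourArea(c)<3000:
        P=np.array([Rp.inv().apply(onplane(*ray("wrist",d,u,(p,R)),mid+39*n,n)-mid)[:2] for u in c[:,0]],np.float32)
        if np.linalg.norm(P.mean(0))<110: print(cv2.boundingRect(c),cv2.minAreaRect(P))
E
```

```text
grasp pt in cover frame [ -6.1  20.1 243.1] toolx deg -14.9 q [ 0.15 -0.68  1.92  0.01  1.47  1.82] M tool [-0.06 -0.22  0.02] F tool [-0.1  0.5  0.2] t 24.2167
(337, 147, 39, 35) ((3.6190004348754883, -72.57393646240234), (18.594507217407227, 46.35109329223633), 28.78939437866211)
(215, 114, 59, 43) ((63.89386749267578, 38.15401840209961), (69.54265594482422, 14.662714004516602), 41.830291748046875)
```

View pics/w6.png

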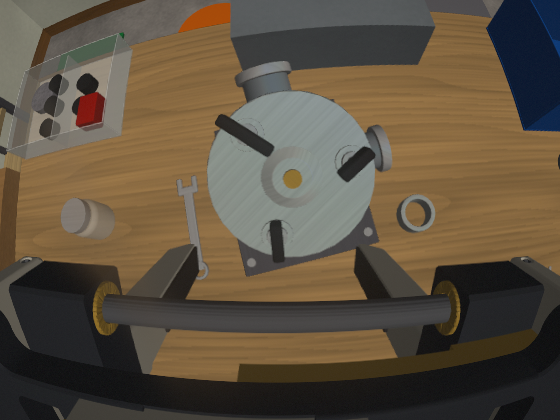

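The last view shows bars a (245,133), b (356,163) and c (277,241) at their felt stop angles, with the wrench and coupling in place.

```bash
python3 -c "
from rig import job; print(job.sign_off())"
```

```text
the job is handed in; nothing more can be done
None
```

All three knobs were tightened clockwise to their felt end stops in order (large, next clockwise, last), no bystander looked disturbed in the last view, and the job was handed in at about 24 s; the sign-off returned no verdict.

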